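Uncap the dental model carriers and hang them on the drop-latch rack

ROBOT

A 7-joint arm with a two-finger parallel gripper is mounted at the origin on the work surface. World frame = base frame: x ahead of the robot, y to its left, z up, the work surface at z = 0. Lengths are in m, angles in rad, forces in N, time in s.
With the tool pointing down it reaches from about 0.4 to 0.875 m from the base axis. Payload 6.5 kg.
Tool frame: the origin (TCP) lies midway between the tips of the shut fingers; the grasp point (between the pads) lies ctrl.grip_point_offset behind it (ctrl.grip_point_offset is the distance from the TCP to the grasp point, in m); z points along the fingers, y is the line along which they close (so a half turn about z gives the same grasp; the last joint's range is limited). The gripper opens to 88 mm and grips with 3 to 60 N. Pads are 18 mm wide; open, the fingers measure 123 mm over their backs; the gripper's body (75 mm by 187 mm) begins 45 mm behind the grasp point.
Start: joints at [1.095, 0.536, -0.004, 1.538, 0.003, 1.067, -0.071], TCP at [0.259, -0.596, 0.239] pointing down, gripper open.
Joint ranges: [-2.7, 2.7], [-0.37, 2.16], [-1.27, 1.26], [0.24, 2.4], [-1.31, 4.45], [0.19, 1.91], [-2.76, 2.76]. Speed limits (rad/s): [2.39, 2.39, 3.14, 3.14, 3.14, 3.14, 3.14].

INTERFACE

Orientations are given as a unit quaternion [x, y, z, w].
In Python, from workcell import ctrl gives the robot as it stands.
- The arm moves only by the shell command python3 -m inch 'ROWS' [FORCE]. ROWS is JSON, one flat list of numbers, 7 for each row, row after row: the opening, from 0 (shut) to 1 (fully open), then the shift along the tool's x, y, z as a fraction of full scale, then the turn, a rotation vector about the tool's x, y, z as a fraction of full scale. A call has 1 to 12 rows; each row is the pose to reach, as a shift and turn from the pose commanded when the call began, along the tool's axes at that moment; what a row does not reach only later rows make up. Full scale, the value 1, is 0.3 m for a shift and pi/2 rad for a turn. A row lasts 1/8 s, in which the tool goes at most 62.5 mm and 10.7 degrees, less where a joint would pass 70% of its speed; a pose out of reach is approached as far as the arm can. A call with a number of a shift or a turn outside -1 to 1 is refused whole. A call with a gripper value outside its range is refused whole. The fingers move at their own pace and stop on an object; FORCE is the grip in N (left out, the last holds). Time passes only in rows, so rows that repeat a pose let the fingers close. It gives the time, the measured TCP pose, the force, the opening and the grip force at its end, in the units of the state.
- ctrl.sense(): the state, without advancing time (a new reading comes with each control period).
- ctrl.camera(name): name is "side" or "top" or "wrist"; returns the picture (420x560x3 uint8, red, green, blue); there is no depth.
- ctrl.camera_params(name): a dict with "K" (3x3 intrinsics, pixels), "xyz" and "attitude" of the camera in the world. Camera axes: x right, y up, looking along -z (the intrinsics and any distortion apply to the point x, -y, -z); pixel columns grow to the right and rows downward; lengths in m; the calibration is good to about 2 mm. A picture is of the moment at which its call begins: read the wrist's pose just before it. camera_params takes no time and is no camera call; for the wrist camera it gives the pose at the moment of the call.
- ctrl.sign_off(): hands the job in; it is judged then, once.
The state is a dict: "time": time; "joint_pos": joint angles; "joint_vel": joint speeds; "effort": joint torques, N m; "ee_pos": TCP position; "ee_rot": TCP orientation; "force": force on the tool from outside, world axes, zero at the start; "wrist_torque": the same for the moment, N m; "width": finger opening in m; "grip_force": force on a finger pad.
Only numpy, scipy, OpenCV 4.12 (cv2) and the standard library are available. Lean on these libraries where they do the work, as an engineer would, in place of code of your own. Each camera call takes 0.05 s, during which the arm holds its last target. There are 200 camera calls.

TASK

The plaster models on their carriers are ready for the storage rack. Lift the loose caps off the studs of those that still wear one and stand each, open end down, over its own post of the cap stand, right down on the stand; hang every carrier by its eye on a peg of its own, pushed in past the peg's drop flap so that the flap falls back down behind it. Leave the other things on the bench where they are.

Things in the scene. Friction and masses are not known exactly. Their poses are not given: they have to be found in the camera images.
- rack: Fixed rack: aluminium rail 360 long, 18 thick, top 150 above bench, on two end posts (feet 120 x 36). Origin on bench below middle of rail's front face; x = way the pegs point, y along rail. 4 level round steel pegs (8 diameter) at y = -129, -43, 43, 129, axis 140 above bench, tips at x = 90. Under each tip, at x = 84 and 7 below the axis, pivots a drop flap.
- flap0 (a joint): Drop flap of the peg at rack y = -129: brass plate 10 wide, 3 thick, 15 g, hangs 25 down from its pivot. 0 rad = straight down (shut, at rest); cannot swing outward; positive (to 1.3) = swung inboard and up. An eye pushed along the peg from the tip lifts it with its lower rim (under 1 N); once the eye's centre is about 35 inboard of the tip it drops shut outside the eye.
- flap1 (a joint): Drop flap of the peg at rack y = -43: brass plate 10 wide, 3 thick, 15 g, hangs 25 down from its pivot. 0 rad = straight down (shut, at rest); cannot swing outward; positive (to 1.3) = swung inboard and up. An eye pushed along the peg from the tip lifts it with its lower rim (under 1 N); once the eye's centre is about 35 inboard of the tip it drops shut outside the eye.
- flap2 (a joint): Drop flap of the peg at rack y = 43: brass plate 10 wide, 3 thick, 15 g, hangs 25 down from its pivot. 0 rad = straight down (shut, at rest); cannot swing outward; positive (to 1.3) = swung inboard and up. An eye pushed along the peg from the tip lifts it with its lower rim (under 1 N); once the eye's centre is about 35 inboard of the tip it drops shut outside the eye.
- flap3 (a joint): Drop flap of the peg at rack y = 129: brass plate 10 wide, 3 thick, 15 g, hangs 25 down from its pivot. 0 rad = straight down (shut, at rest); cannot swing outward; positive (to 1.3) = swung inboard and up. An eye pushed along the peg from the tip lifts it with its lower rim (under 1 N); once the eye's centre is about 35 inboard of the tip it drops shut outside the eye.
- carrier0: Loose model carrier, about 0.4 kg: round heavy steel plate 68 diameter, 12 thick, with white plaster tooth arch (to 30 high), central stem, hanging eye, and on top an upright square steel stud 12 x 12, 94 to 134 above the underside. Origin: centre of underside; z up the stem; x = axis of the eye's hole (ring in y-z plane, front and back alike); stud sides along x and y.
- eye0 (a point): Centre of the eye of carrier0, 71 above its underside: ring of round bar 8 thick, hole 30 wide and high, ring top 94 above the underside. Hanging on a peg, this point is about 11 below the peg's axis.
- cap0: Loose grey plastic cap, 29 diameter, 38 tall, 20 g, a plain round cup open at the bottom (bore 22 wide, 32 deep), at the start over the stud of carrier0, its rim 102 above the carrier's underside. Origin at the centre of its open rim, z towards its closed top. May be absent (that carrier is bare already).
- carrier1: Loose model carrier, about 0.4 kg: round heavy steel plate 68 diameter, 12 thick, with white plaster tooth arch (to 30 high), central stem, hanging eye, and on top an upright square steel stud 12 x 12, 94 to 134 above the underside. Origin: centre of underside; z up the stem; x = axis of the eye's hole (ring in y-z plane, front and back alike); stud sides along x and y.
- eye1 (a point): Centre of the eye of carrier1, 71 above its underside: ring of round bar 8 thick, hole 30 wide and high, ring top 94 above the underside. Hanging on a peg, this point is about 11 below the peg's axis.
- cap1: Loose grey plastic cap, 29 diameter, 38 tall, 20 g, a plain round cup open at the bottom (bore 22 wide, 32 deep), at the start over the stud of carrier1, its rim 102 above the carrier's underside. Origin at the centre of its open rim, z towards its closed top. May be absent (that carrier is bare already).
- carrier2: Loose model carrier, about 0.4 kg: round heavy steel plate 68 diameter, 12 thick, with white plaster tooth arch (to 30 high), central stem, hanging eye, and on top an upright square steel stud 12 x 12, 94 to 134 above the underside. Origin: centre of underside; z up the stem; x = axis of the eye's hole (ring in y-z plane, front and back alike); stud sides along x and y.
- eye2 (a point): Centre of the eye of carrier2, 71 above its underside: ring of round bar 8 thick, hole 30 wide and high, ring top 94 above the underside. Hanging on a peg, this point is about 11 below the peg's axis.
- cap2: Loose grey plastic cap, 29 diameter, 38 tall, 20 g, a plain round cup open at the bottom (bore 22 wide, 32 deep), at the start over the stud of carrier2, its rim 102 above the carrier's underside. Origin at the centre of its open rim, z towards its closed top. May be absent (that carrier is bare already).
- carrier3: Loose model carrier, about 0.4 kg: round heavy steel plate 68 diameter, 12 thick, with white plaster tooth arch (to 30 high), central stem, hanging eye, and on top an upright square steel stud 12 x 12, 94 to 134 above the underside. Origin: centre of underside; z up the stem; x = axis of the eye's hole (ring in y-z plane, front and back alike); stud sides along x and y.
- eye3 (a point): Centre of the eye of carrier3, 71 above its underside: ring of round bar 8 thick, hole 30 wide and high, ring top 94 above the underside. Hanging on a peg, this point is about 11 below the peg's axis.
- cap3: Loose grey plastic cap, 29 diameter, 38 tall, 20 g, a plain round cup open at the bottom (bore 22 wide, 32 deep), at the start over the stud of carrier3, its rim 102 above the carrier's underside. Origin at the centre of its open rim, z towards its closed top. May be absent (that carrier is bare already).
- cap_stand: Fixed plywood cap stand, 240 (its x) x 60 (its y), top 90 above the bench, with four steel posts in a row along its x, 58 apart (at x = -87, -29, 29, 87, y = 0). Each post is round, 12 diameter, 24 tall; a cap goes over it loosely, rim down on the stand's top. Origin on the bench under its middle.
- wax_tin: Bystander: round blue tin, 68 diameter, 22 high; origin under its centre.
- spatula: Bystander: spatula 180 long lying on the bench along its x; origin under its middle.
- plaster_block: Bystander: plaster block 50 x 40 x 25; origin under its centre.
- jar: Bystander: closed amber jar, 60 diameter, 70 high; origin under its centre.
- pen: Bystander: black marker 140 long, 10 thick, lying along its x; origin under its middle.
There are look-alikes about, which are no part of the job. What is shaped like the carrier0 but green is not meant. Leave any yellow look-alike of the carrier3 alone.

How it is judged:
At the end, for the whole second after the job is handed in: Every carrier hangs still and upright (0.3 rad) on a peg, eye centre 12-88 mm inboard of the tip, within 12 mm sideways, 4-18 mm below its axis, that flap down (under 0.15 rad). Every cap upright (0.15 rad) over a post: within 8 mm, rim at most 4 mm above the stand, still (x of eye0 in the frame of rack between 0.002 and 0.078 m and z of eye0 in the frame of rack between 0.122 and 0.136 m and ((y of eye0 in the frame of rack between -0.141 and -0.117 m and value of joint flap0 below 0.15 rad) or (y of eye0 in the frame of rack between -0.055 and -0.031 m and value of joint flap1 below 0.15 rad) or (y of eye0 in the frame of rack between 0.031 and 0.055 m and value of joint flap2 below 0.15 rad) or (y of eye0 in the frame of rack between 0.117 and 0.141 m and value of joint flap3 below 0.15 rad)) and angle between each of carrier0, carrier1, carrier2, carrier3's own z axis and vertical below 0.3 rad and linear speed of each of carrier0, carrier1, carrier2, carrier3 below 0.05 m/s and y of cap0 in the frame of cap_stand between -0.008 and 0.008 m and z of cap0 in the frame of cap_stand between 0.085 and 0.094 m and (x of cap0 in the frame of cap_stand between -0.095 and -0.079 m or x of cap0 in the frame of cap_stand between -0.037 and -0.021 m or x of cap0 in the frame of cap_stand between 0.021 and 0.037 m or x of cap0 in the frame of cap_stand between 0.079 and 0.095 m) and angle between each of cap0, cap1, cap2, cap3's own z axis and vertical below 0.15 rad and linear speed of each of cap0, cap1, cap2, cap3 below 0.03 m/s and x of eye1 in the frame of rack between 0.002 and 0.078 m and z of eye1 in the frame of rack between 0.122 and 0.136 m and ((y of eye1 in the frame of rack between -0.141 and -0.117 m and value of joint flap0 below 0.15 rad) or (y of eye1 in the frame of rack between -0.055 and -0.031 m and value of joint flap1 below 0.15 rad) or (y of eye1 in the frame of rack between 0.031 and 0.055 m and value of joint flap2 below 0.15 rad) or (y of eye1 in the frame of rack between 0.117 and 0.141 m and value of joint flap3 below 0.15 rad)) and y of cap1 in the frame of cap_stand between -0.008 and 0.008 m and z of cap1 in the frame of cap_stand between 0.085 and 0.094 m and (x of cap1 in the frame of cap_stand between -0.095 and -0.079 m or x of cap1 in the frame of cap_stand between -0.037 and -0.021 m or x of cap1 in the frame of cap_stand between 0.021 and 0.037 m or x of cap1 in the frame of cap_stand between 0.079 and 0.095 m) and x of eye2 in the frame of rack between 0.002 and 0.078 m and z of eye2 in the frame of rack between 0.122 and 0.136 m and ((y of eye2 in the frame of rack between -0.141 and -0.117 m and value of joint flap0 below 0.15 rad) or (y of eye2 in the frame of rack between -0.055 and -0.031 m and value of joint flap1 below 0.15 rad) or (y of eye2 in the frame of rack between 0.031 and 0.055 m and value of joint flap2 below 0.15 rad) or (y of eye2 in the frame of rack between 0.117 and 0.141 m and value of joint flap3 below 0.15 rad)) and y of cap2 in the frame of cap_stand between -0.008 and 0.008 m and z of cap2 in the frame of cap_stand between 0.085 and 0.094 m and (x of cap2 in the frame of cap_stand between -0.095 and -0.079 m or x of cap2 in the frame of cap_stand between -0.037 and -0.021 m or x of cap2 in the frame of cap_stand between 0.021 and 0.037 m or x of cap2 in the frame of cap_stand between 0.079 and 0.095 m) and x of eye3 in the frame of rack between 0.002 and 0.078 m and z of eye3 in the frame of rack between 0.122 and 0.136 m and ((y of eye3 in the frame of rack between -0.141 and -0.117 m and value of joint flap0 below 0.15 rad) or (y of eye3 in the frame of rack between -0.055 and -0.031 m and value of joint flap1 below 0.15 rad) or (y of eye3 in the frame of rack between 0.031 and 0.055 m and value of joint flap2 below 0.15 rad) or (y of eye3 in the frame of rack between 0.117 and 0.141 m and value of joint flap3 below 0.15 rad)) and y of cap3 in the frame of cap_stand between -0.008 and 0.008 m and z of cap3 in the frame of cap_stand between 0.085 and 0.094 m and (x of cap3 in the frame of cap_stand between -0.095 and -0.079 m or x of cap3 in the frame of cap_stand between -0.037 and -0.021 m or x of cap3 in the frame of cap_stand between 0.021 and 0.037 m or x of cap3 in the frame of cap_stand between 0.079 and 0.095 m)); the robot touches nothing.
It fails at once if a bystander (tin, spatula, plaster block, jar, pen) is moved more than 5 cm (distance of any of wax_tin, spatula, plaster_block, jar, pen from where it was at the start of the episode above 0.05 m).
Of cap0, cap1, cap2, cap3 only 2 to 4 are there at a start; the rules pass over those that are not, and their reading is None.
At some moment in a run one of carrier0, carrier1, carrier2, carrier3 may be knocked a few centimetres aside while the robot is not near it.
It also fails if it takes over 210 s, if anything falls off the work surface, if the arm or the gripper's body presses on something with over 40 N, if the wrist force passes 120 N, or if a joint passes its speed limit or range.

## Working session

There is one attempt and no reset: what is moved stays moved. The work goes in short steps, Python scripts to look and compute and a shell command to move; the robot and the scene stay as the last step left them, time stands still between calls to the robot, and variables do not carry over. Pictures are saved under pics/ and viewed, at most 14 in all, crops included, and the job is handed in when it is done.

```bash
mkdir -p pics; ls
python3 - <<'E'
from workcell import ctrl
import cv2
s=ctrl.sense();print(s)
print(ctrl.grip_point_offset)
for n in("side","top","wrist"):
    p=ctrl.camera_params(n);print(n,p)
    cv2.imwrite(f"pics/{n}0.png",ctrl.camera(n)[:,:,::-1])
E
```

```text
pics
{'time': 0.0, 'joint_pos': array([ 1.09478582,  0.53717981, -0.00441969,  1.53888584,  0.00260454,
        1.06733487, -0.0712241 ]), 'joint_vel': array([ 0.00031494,  0.00084897,  0.00171976, -0.00117572,  0.00104355,
       -0.00057461, -0.00108138]), 'effort': array([-7.86034307e-04, -5.70970023e+01,  9.90208872e-01, -2.51602185e+01,
       -5.62943565e-02,  1.79625390e-02,  1.76404669e-04]), 'ee_pos': array([ 0.25869891, -0.59560347,  0.23782549]), 'ee_rot': array([ 9.79076432e-01,  2.03490855e-01, -2.54086747e-04, -8.64556599e-04]), 'force': array([ 0.61104815,  0.02743749, -0.54616246]), 'wrist_torque': array([-0.0220573 , -0.04076995,  0.01915027]), 'grip_force': 0.0, 'width': 0.08827450505382066}
0.0187
side {'K': array([[433.66749629,   0.        , 280.94614881],
       [  0.        , 433.66749629, 208.44918872],
       [  0.        ,   0.        ,   1.        ]]), 'xyz': array([ 0.45797289, -0.81160377,  0.5626543 ]), 'attitude': array([ 0.50141706, -0.03779407, -0.0499919 ,  0.86293299])}
top {'K': array([[510.80089244,   0.        , 281.47272919],
       [  0.        , 510.80089244, 211.8980045 ],
       [  0.        ,   0.        ,   1.        ]]), 'xyz': array([ 0.39340242, -0.0148508 ,  1.39335179]), 'attitude': array([ 0.05361913, -0.04539408, -0.69858221,  0.71207251])}
wrist {'K': array([[316.31940505,   0.        , 277.44733916],
       [  0.        , 316.31940505, 206.59562085],
       [  0.        ,   0.        ,   1.        ]]), 'xyz': array([ 0.32091116, -0.56794096,  0.38336528]), 'attitude': array([-0.11329952,  0.07558029, -0.5432364 ,  0.82845944])}
```

View pics/side0.png

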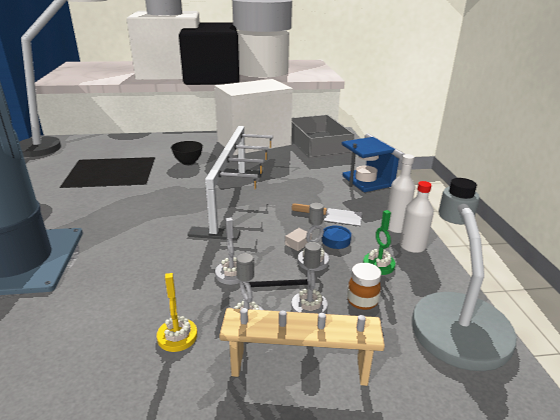

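View pics/top0.png

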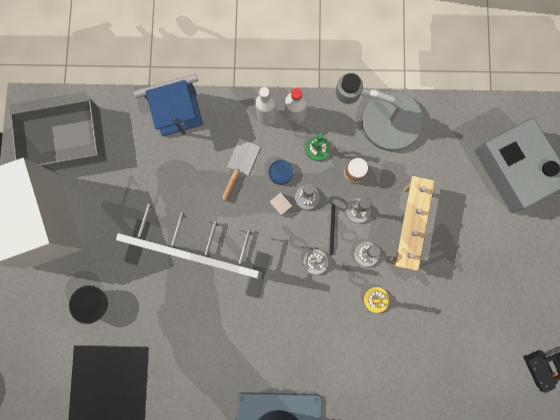

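The side view shows the rack at left, its pegs running from about (240,135) to (270,210). Three capped carriers stand at about (246,285), (312,285) and (315,235), and the bare one at (230,250). The stand is at (300,335), with a yellow look-alike at (175,315) and a green one at (382,245). In the top view the carriers are near (307,196), (359,209), (367,254) and (316,262), and the stand runs from (424,180) to (408,268).

Run:
```python
import cv2
t=cv2.imread("pics/top0.png")[130:320,240:450];cv2.imwrite("pics/topc.png",cv2.resize(t,None,fx=3.1,fy=3.1,interpolation=cv2.INTER_CUBIC))
t=cv2.imread("pics/side0.png")[120:390,180:410];cv2.imwrite("pics/sidec.png",cv2.resize(t,None,fx=2.2,fy=2.2,interpolation=cv2.INTER_CUBIC))
```

```text
(no output)
```

View pics/topc.png

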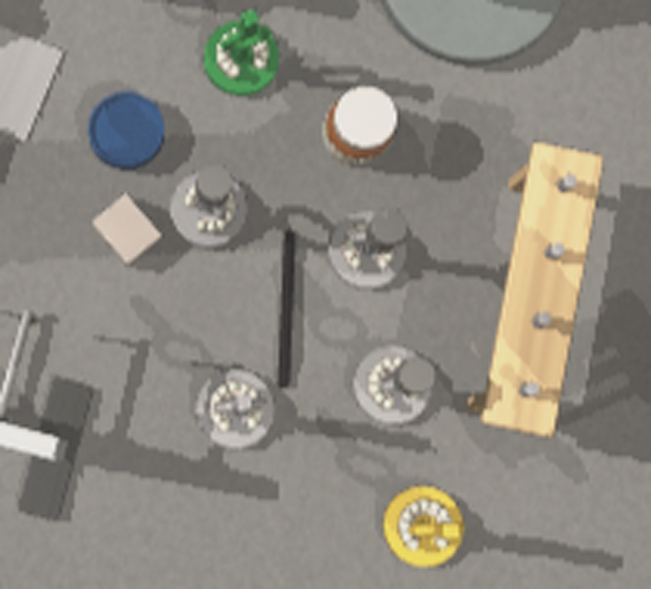

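View pics/sidec.png

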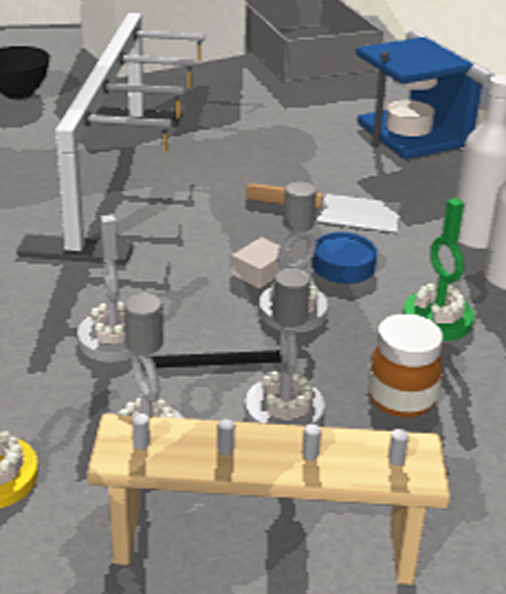

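```bash
cat > h.py <<'E'
import numpy as np, cv2
from workcell import ctrl
from scipy.spatial.transform import Rotation as R
def ray(p,px):
    d=np.linalg.inv(p["K"])@[px[0],px[1],1]; d=d*[1,-1,-1]
    d=R.from_quat(p["attitude"]).apply(d); return p["xyz"],d/np.linalg.norm(d)
def plane(p,px,z):
    o,d=ray(p,px); return o+d*(z-o[2])/d[2]
def tri(obs):
    A=0;b=0
    rs=[ray(*o) for o in obs]
    for o,d in rs:
        P=np.eye(3)-np.outer(d,d);A=A+P;b=b+P@o
    x=np.linalg.solve(A,b); e=max(np.linalg.norm((np.eye(3)-np.outer(d,d))@(x-o)) for o,d in rs)
    return x,e
def proj(p,X):
    c=R.from_quat(p["attitude"]).inv().apply(np.asarray(X)-p["xyz"])*[1,-1,-1]
    u=p["K"]@c; return u[:2]/u[2]
def go(tcp,yaw=None):
    """shift (fraction) in tool axes to tcp; turn about tool z so that tool y is along world angle yaw (mod pi)"""
    s=ctrl.sense(); r=R.from_quat(s["ee_rot"]); M=r.as_matrix()
    # target upright tool
    cur=np.arctan2(M[1,1],M[0,1])
    if yaw is None: yaw=cur
    d=(yaw-cur+np.pi/2)%np.pi-np.pi/2
    out=[]
    y=cur+d
    Y=np.array([np.cos(y),np.sin(y),0]);Z=np.array([0,0,-1.]);X=np.cross(Y,Z)
    T=R.from_matrix(np.c_[X,Y,Z])
    print("t",round(s["time"],2),"q",np.round(s["joint_pos"],2),"cmd shift",np.round(M.T@(np.asarray(tcp)-s["ee_pos"])/.3,3),"turn",np.round((r.inv()*T).as_rotvec()/(np.pi/2),3), "dyaw",round(np.degrees(d),1))
E
python3 - <<'E'
from h import *
T=ctrl.camera_params("top");S=ctrl.camera_params("side")
tc=lambda x,y:(240+x/3.1-.3,130+y/3.1-.3); sc=lambda x,y:(180+x/2.2-.3,120+y/2.2-.3)
D=dict(p0=(tc(567,183),sc(399,434)),p1=(tc(555,250),sc(312,430)),p2=(tc(541,320),sc(227,425)),p3=(tc(529,389),sc(141,419)),
A=(tc(213,186),sc(300,191)),B=(tc(388,228),sc(292,279)),C=(tc(416,376),sc(143,304)),Dst=(tc(240,406),sc(110,219)),
g3=((149,205),sc(203,37)),g2=((182,214),sc(193,60)),g1=((213,222),sc(182,89)),g0=((249,231),sc(170,121)))
for k,(a,b) in D.items():
    x,e=tri([(T,a),(S,b)]);print(k,np.round(x,3),round(e,4))
for k,(u,v) in dict(A=(208,208),B=(369,248),C=(397,385),D=(237,408)).items(): print(k,np.round(plane(T,tc(u,v),.012),3))
for u in((118,238),(257,273)): print(np.round(plane(T,u,.15),3))
s=ctrl.sense();M=R.from_quat(s["ee_rot"]).as_matrix();W=ctrl.camera_params("wrist")
print("cam in tool",M.T@(W["xyz"]-s["ee_pos"]),"look in tool",M.T@R.from_quat(W["attitude"]).as_matrix())
E
```

```text
p0 [ 0.64  -0.356  0.111] 0.0001
p1 [ 0.584 -0.345  0.11 ] 0.0005
p2 [ 0.527 -0.333  0.109] 0.0003
p3 [ 0.471 -0.322  0.111] 0.0003
A [ 0.629 -0.065  0.135] 0.0006
B [ 0.596 -0.205  0.136] 0.0005
C [ 0.478 -0.227  0.137] 0.0003
Dst [ 0.454 -0.089  0.129] 0.0018
g3 [0.582 0.332 0.139] 0.0004
g2 [0.561 0.248 0.142] 0.0007
g1 [0.542 0.171 0.138] 0.0002
g0 [0.521 0.081 0.142] 0.0002
A [ 0.631 -0.065  0.012]
B [ 0.598 -0.207  0.012]
C [ 0.478 -0.232  0.012]
D [ 0.455 -0.093  0.012]
[0.497 0.4   0.15 ]
[0.418 0.058 0.15 ]
cam in tool [ 0.06805831 -0.0009076  -0.14541489] look in tool [[-1.43405695e-04  9.62939122e-01  2.69718793e-01]
 [ 9.99999774e-01 -3.89538572e-05  6.70757323e-04]
 [ 6.56405055e-04  2.69718828e-01 -9.62938899e-01]]
```

Triangulation works (errors of at most 2 mm): post tops at 0.11, cap tops at about 0.136, peg tips at 0.14. I'll take the caps first, starting with C, which is nearest.

Run:
```python
from h import *
s=ctrl.sense();print(s["ee_pos"],R.from_quat(s["ee_rot"]).as_matrix().round(3))
go([.478,-.227,.200],np.radians(78.6))
```

```text
[ 0.25878494 -0.59578117  0.23807332] [[ 0.917  0.398 -0.001]
 [ 0.398 -0.917  0.001]
 [-0.    -0.001 -1.   ]]
t 0.15 q [ 1.09  0.54 -0.    1.54  0.    1.07 -0.07] cmd shift [ 1.16  -0.836  0.128] turn [-0.001  0.     0.388] dyaw -34.9
```

```bash
python3 -m inch '[0.6,0.95,-0.68,0,0,0,0.388, 0.6,0.95,-0.68,0,0,0,0.388, 0.6,0.95,-0.68,0,0,0,0.388, 0.6,0.95,-0.68,0,0,0,0.388, 0.6,0.95,-0.68,0,0,0,0.388, 0.6,0.95,-0.68,0,0,0,0.388, 0.6,0.95,-0.68,0,0,0,0.388, 0.6,0.95,-0.68,0,0,0,0.388]' 10
python3 - <<'E'
from h import *
go([.478,-.227,.200],np.radians(78.6))
W=ctrl.camera_params("wrist");im=ctrl.camera("wrist");cv2.imwrite("pics/w1.png",im[:,:,::-1])
for n,X in dict(A=(.629,-.065,.136),B=(.596,-.205,.136),C=(.478,-.227,.136),D=(.454,-.089,.13)).items():print(n,proj(W,X).round())
E
```

```text
time: 1.15
ee_pos: [0.4384, -0.2964, 0.2386]
ee_rot: [0.995, -0.1, -0.0, 0.0]
force: [-0.3, -0.5, -0.7]
width: 0.0529
grip_force: 0.0
t 1.15 q [ 0.49  0.33  0.02  1.86 -0.01  0.95 -1.26] cmd shift [ 0.083 -0.253  0.128] turn [ 0.     0.    -0.001] dyaw 0.1
A [-105.    9.]
B [104.  16.]
C [182. 174.]
D [ 36. 232.]
```

View pics/w1.png

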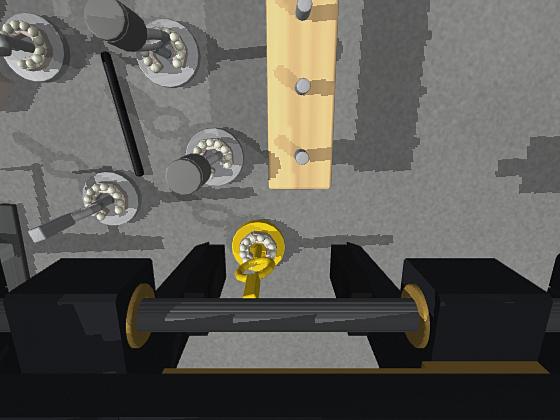

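In the wrist view, cap C's top is at (187,175), post p3 at (302,157), and D's stud top at (38,233). Both match the predicted pixels to about 5 px.

```bash
python3 -m inch '[0.6,0.083,-0.253,0,0,0,0, 0.6,0.083,-0.253,0,0,0,0, 0.6,0.083,-0.253,0.3,0,0,0, 0.6,0.083,-0.253,0.4,0,0,0, 0.6,0.083,-0.253,0.448,0,0,0, 0.6,0.083,-0.253,0.448,0,0,0, 0.25,0.083,-0.253,0.448,0,0,0, 0.25,0.083,-0.253,0.448,0,0,0, 0.25,0.083,-0.253,0.448,0,0,0, 0.25,0.083,-0.253,0.448,0,0,0, 0.25,0.083,-0.253,0.3,0,0,0, 0.25,0.083,-0.253,0.1,0,0,0]' 10
python3 - <<'E'
from h import *
go([.471,-.322,.15],np.radians(78.6))
cv2.imwrite("pics/w2.png",ctrl.camera("wrist")[:,:,::-1])
E
```

```text
time: 2.7
ee_pos: [0.4774, -0.2255, 0.209]
ee_rot: [0.995, -0.1, -0.002, -0.0]
force: [2.2, -1.2, -0.5]
width: 0.0305
grip_force: 10.0
t 2.7 q [ 0.37  0.37 -0.02  1.89  0.01  0.89 -1.42] cmd shift [0.043 0.32  0.196] turn [-0.     0.002 -0.   ] dyaw 0.0
```

View pics/w2.png

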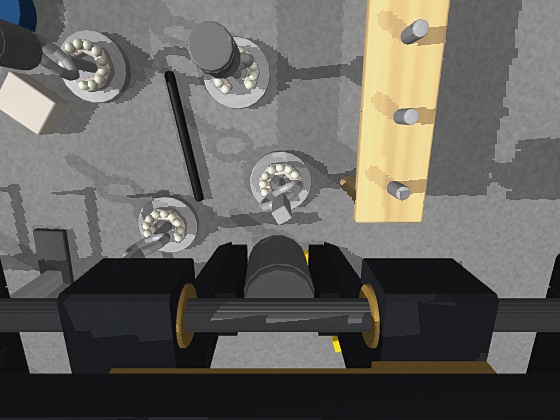

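Cap C is in the fingers, and its carrier is undisturbed with the stud bare at (282,212). Next I place it on post p3.

```bash
python3 -m inch '[0.25,0.043,0.32,0,0,0,0, 0.25,0.043,0.32,0,0,0,0, 0.25,0.043,0.32,0.1,0,0,0, 0.25,0.043,0.32,0.25,0,0,0, 0.25,0.043,0.32,0.34,0,0,0, 0.25,0.043,0.32,0.388,0,0,0, 0.25,0.043,0.32,0.388,0,0,0]'
python3 - <<'E'
from h import *
go([.471,-.322,.0925],np.radians(78.6));print(ctrl.sense()["force"])
E
```

```text
time: 3.62
ee_pos: [0.4723, -0.3227, 0.0922]
ee_rot: [0.995, -0.1, 0.0, 0.0]
force: [-0.1, 0.3, -0.1]
width: 0.0304
grip_force: 10.0
t 3.62 q [ 0.51  0.6   0.01  1.85 -0.01  0.69 -1.24] cmd shift [-0.005 -0.001 -0.001] turn [ 0. -0. -0.] dyaw 0.0
[-0.10935341  0.26005857 -0.14555319]
```

```bash
python3 -m inch '[0.55,0,0,0,0,0,0, 0.55,0,0,0,0,0,0, 0.55,0,0,0,0,0,0, 0.55,0,0,-0.2,0,0,0, 0.55,0,0,-0.4,0,0,0, 0.55,0.2,-0.3,-0.4,0,0,0, 0.55,0.326,-0.466,-0.4,0,0,0, 0.55,0.326,-0.466,-0.4,0,0,0, 0.55,0.326,-0.466,-0.4,0,0,0]'
python3 - <<'E'
from h import *
go([.596,-.205,.104],np.radians(78.6))
cv2.imwrite("pics/t2.png",ctrl.camera("top")[:,:,::-1])
s=cv2.imread("pics/t2.png")[130:320,240:450]
w=ctrl.camera("side")[120:390,180:410,::-1];cv2.imwrite("pics/s2.png",w)
cv2.imwrite("pics/m2.png",np.hstack([cv2.resize(s,(442,400)),cv2.resize(w,(341,400))]))
E
```

```text
time: 4.75
ee_pos: [0.5985, -0.2002, 0.2122]
ee_rot: [0.995, -0.096, 0.001, -0.001]
force: [0.1, -0.6, -0.3]
width: 0.0486
grip_force: 0.0
t 4.75 q [ 0.27  0.53 -0.02  1.62  0.01  0.99 -1.52] cmd shift [-0.005  0.018  0.361] turn [-0.002 -0.001  0.004] dyaw -0.4
```

View pics/m2.png

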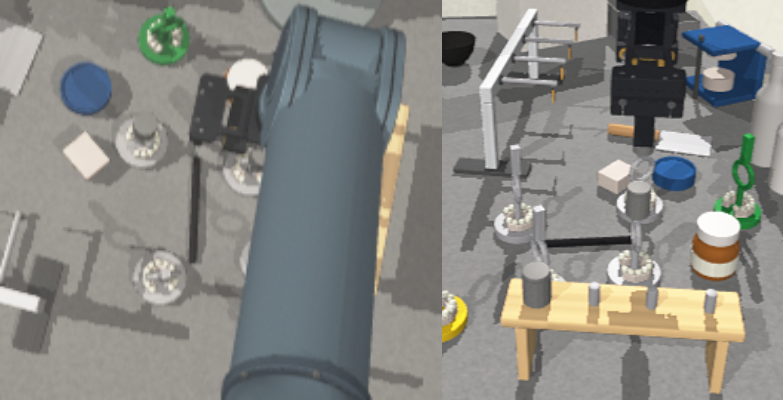

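Cap C stands on p3 (at about (537,285)), and B has not moved (cap at (638,200) in the side half). Picking cap B.

```bash
python3 -m inch '[0.55,-0.005,0.018,0.15,0,0,0, 0.55,-0.005,0.018,0.3,0,0,0, 0.55,-0.005,0.018,0.361,0,0,0, 0.55,-0.005,0.018,0.361,0,0,0, 0.25,-0.005,0.018,0.361,0,0,0, 0.25,-0.005,0.018,0.361,0,0,0, 0.25,-0.005,0.018,0.361,0,0,0, 0.25,-0.005,0.018,0.361,0,0,0, 0.25,-0.005,0.018,0.2,0,0,0, 0.25,-0.005,0.018,0,0,0,0, 0.25,-0.005,0.018,0,0,0,0]'
python3 - <<'E'
from h import *
go([.527,-.333,.0925],np.radians(78.6))
E
```

```text
time: 6.22
ee_pos: [0.5964, -0.2112, 0.218]
ee_rot: [0.995, -0.1, 0.005, 0.001]
force: [0.5, -0.2, 0.1]
width: 0.029
grip_force: 10.0
t 6.22 q [ 0.28  0.52 -0.01  1.62  0.01  0.99 -1.51] cmd shift [-0.15   0.443  0.417] turn [ 0.001 -0.006 -0.001] dyaw 0.1
```

```bash
python3 -m inch '[0.25,-0.136,0.444,0,0,0,0, 0.25,-0.136,0.444,0,0,0,0, 0.25,-0.136,0.444,0,0,0,0, 0.25,-0.136,0.444,0.2,0,0,0, 0.25,-0.136,0.444,0.2,0,0,0, 0.25,-0.136,0.444,0.2,0,0,0]'
python3 - <<'E'
from h import *
go([.527,-.333,.0925],np.radians(78.6))
im=ctrl.camera("side")[210:360,210:400,::-1];cv2.imwrite("pics/s3.png",cv2.resize(im,None,fx=3,fy=3))
E
```

```text
time: 6.98
ee_pos: [0.5277, -0.332, 0.1534]
ee_rot: [0.995, -0.099, 0.0, -0.0]
force: [0.5, 0.1, 0.4]
width: 0.0289
grip_force: 10.0
t 6.97 q [ 0.49  0.59  0.01  1.68 -0.    0.87 -1.28] cmd shift [-0.002  0.004  0.203] turn [-0. -0.  0.] dyaw -0.0
```

View pics/s3.png

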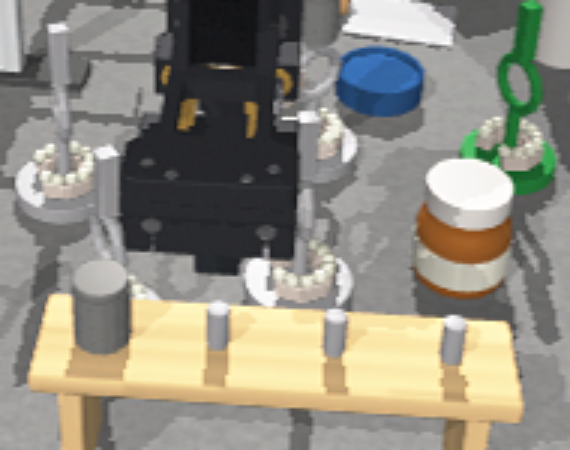

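```bash
python3 -m inch '[0.25,-0.002,0.004,0.12,0,0,0, 0.25,-0.002,0.004,0.203,0,0,0, 0.25,-0.002,0.004,0.203,0,0,0, 0.55,-0.002,0.004,0.203,0,0,0, 0.55,-0.002,0.004,0.203,0,0,0, 0.55,-0.002,0.004,0.203,0,0,0, 0.55,-0.002,0.004,0,0,0,0, 0.55,-0.002,0.004,-0.19,0,0,0, 0.55,0.05,-0.3,-0.19,0,0,0, 0.55,0.1,-0.6,-0.19,0,0,0, 0.55,0.154,-0.943,-0.19,0,0,0, 0.55,0.154,-0.943,-0.19,0,0,0]'; python3 -m inch '[0.55,0,0,0,0,0,0, 0.55,0,0,0,0,0,0, 0.55,0,0,0,0,0,0]';python3 - <<'E'
from h import *
go([.629,-.065,.104],np.radians(78.6))
im=ctrl.camera("side")[120:360,160:400,::-1];cv2.imwrite("pics/s4.png",cv2.resize(im,None,fx=2.4,fy=2.4))
E
```

```text
time: 8.52
ee_pos: [0.6154, -0.0981, 0.2098]
ee_rot: [0.995, -0.1, 0.0, 0.0]
force: [0.5, -0.7, 0.4]
width: 0.0488
grip_force: 0.0
time: 8.9
ee_pos: [0.6143, -0.1021, 0.2094]
ee_rot: [0.995, -0.101, -0.0, 0.001]
force: [0.2, -0.5, 0.1]
width: 0.0484
grip_force: 0.0
t 8.9 q [ 0.12  0.52 -0.04  1.64  0.02  0.98 -1.7 ] cmd shift [ 0.023 -0.131  0.351] turn [ 0.001  0.    -0.002] dyaw 0.2
```

View pics/s4.png

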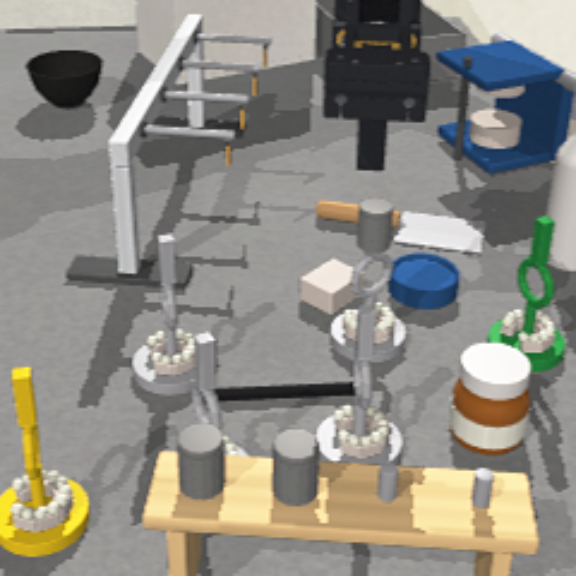

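Caps C and B are on posts p3 and p2. Cap A (top at (375,207) in the crop) has not moved. Picking it.

```bash
python3 -m inch '[0.55,0.023,-0.131,0,0,0,0, 0.55,0.023,-0.131,0,0,0,0, 0.55,0.023,-0.131,0.2,0,0,0, 0.55,0.023,-0.131,0.3,0,0,0, 0.55,0.023,-0.131,0.351,0,0,0, 0.55,0.023,-0.131,0.351,0,0,0, 0.25,0.023,-0.131,0.351,0,0,0, 0.25,0.023,-0.131,0.351,0,0,0, 0.25,0.023,-0.131,0.351,0,0,0, 0.25,0.023,-0.131,0.351,0,0,0, 0.25,0.023,-0.131,0.18,0,0,0, 0.25,0.023,-0.131,0,0,0,0]'; python3 -m inch '[0.25,0,0.5,0,0,0,0, 0.25,0,0.5,0,0,0,0, 0.25,0,0.5,0,0,0,0, 0.25,0,0.5,0,0,0,0, 0.25,0,0.5,0,0,0,0, 0.25,0,0.5,0,0,0,0]';python3 - <<'E'
from h import *
go([.584,-.345,.0925],np.radians(78.6))
E
```

```text
time: 10.45
ee_pos: [0.6287, -0.0625, 0.21]
ee_rot: [0.995, -0.1, -0.001, -0.0]
force: [0.5, 0.7, -0.9]
width: 0.0306
grip_force: 10.0
time: 11.2
ee_pos: [0.6003, -0.2074, 0.2092]
ee_rot: [0.995, -0.098, -0.0, -0.001]
force: [-0.0, 0.2, -0.5]
width: 0.0304
grip_force: 10.0
t 11.2 q [ 0.28  0.54 -0.02  1.61  0.01  0.99 -1.51] cmd shift [0.036 0.461 0.389] turn [-0.001  0.     0.002] dyaw -0.1
```

```bash
python3 -m inch '[0.25,0.036,0.461,0,0,0,0, 0.25,0.036,0.461,0,0,0,0, 0.25,0.036,0.461,0.1,0,0,0, 0.25,0.036,0.461,0.25,0,0,0, 0.25,0.036,0.461,0.34,0,0,0, 0.25,0.036,0.461,0.389,0,0,0, 0.25,0.036,0.461,0.389,0,0,0, 0.55,0.036,0.461,0.389,0,0,0, 0.55,0.036,0.461,0.389,0,0,0, 0.55,0.036,0.461,0.389,0,0,0, 0.55,0.036,0.461,0.19,0,0,0, 0.55,0.036,0.461,0,0,0,0]'; python3 -m inch '[0.55,-0.48,-0.1,-0.1,0,0,0, 0.55,-0.48,-0.1,-0.1,0,0,0, 0.55,-0.48,-0.1,-0.1,0,0,0, 0.55,-0.48,-0.1,-0.1,0,0,0, 0.55,-0.48,-0.1,-0.1,0,0,0]';python3 - <<'E'
from h import *
W=ctrl.camera_params("wrist");im=ctrl.camera("wrist");cv2.imwrite("pics/w5.png",im[:,:,::-1]);np.save("w5.npy",W,allow_pickle=True)
cv2.imwrite("pics/s5.png",ctrl.camera("side")[:,:,::-1])
for n,X in dict(A=(.629,-.065,.134),B=(.596,-.205,.134),C=(.478,-.227,.134),D=(.454,-.089,.134)).items():print(n,proj(W,X).round())
a=cv2.imread("pics/w5.png")[:260,:440];b=cv2.imread("pics/s5.png")[180:380,200:400]
cv2.imwrite("pics/m5.png",np.vstack([cv2.resize(a,(592,350)),cv2.resize(b,(250,250))[:, :250] if 0 else cv2.copyMakeBorder(cv2.resize(b,(250,250)),0,0,0,342,0)]))
E
```

```text
time: 12.7
ee_pos: [0.5825, -0.3473, 0.2105]
ee_rot: [0.995, -0.1, -0.0, -0.0]
force: [-0.1, -0.7, -0.0]
width: 0.0484
grip_force: 0.0
time: 13.32
ee_pos: [0.4487, -0.2899, 0.2395]
ee_rot: [0.995, -0.1, 0.001, 0.0]
force: [0.6, -0.1, 0.1]
width: 0.0487
grip_force: 0.0
A [-83.  24.]
B [120.  31.]
C [194. 184.]
D [ 45. 243.]
```

View pics/m5.png

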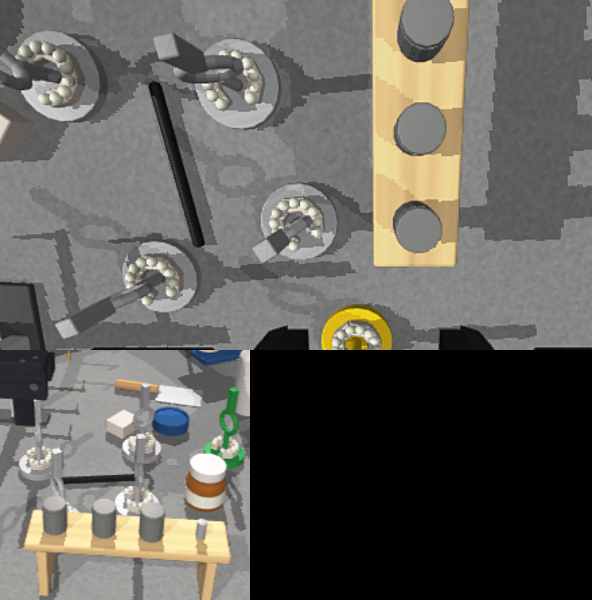

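All three caps stand on posts p1, p2 and p3. Next I put the wrist camera over the middle of the four carriers to read the eyes' yaw.

```bash
python3 -m inch '[0.55,-0.025,-0.53,0,0,0,0, 0.55,-0.025,-0.53,0,0,0,0, 0.55,-0.025,-0.53,0,0,0,0, 0.55,-0.025,-0.53,0,0,0,0, 0.55,-0.025,-0.53,0,0,0,0, 0.55,-0.025,-0.53,0,0,0,0]';python3 - <<'E'
from h import *
W=ctrl.camera_params("wrist");im=ctrl.camera("wrist");cv2.imwrite("pics/w6.png",im[:,:,::-1]);np.save("w6.npy",W,allow_pickle=True)
out=[]
for n,X in dict(A=(.629,-.065),B=(.596,-.205),C=(.478,-.227),D=(.454,-.089)).items():
    p=proj(W,(*X,.08)).round().astype(int);print(n,p,proj(W,(*X,.134)).round())
    big=cv2.copyMakeBorder(im[:,:,::-1],60,60,60,60,0)
    out.append(cv2.resize(big[p[1]+60-50:p[1]+60+50,p[0]+60-65:p[0]+60+65],(390,300),interpolation=cv2.INTER_CUBIC))
cv2.imwrite("pics/m6.png",np.vstack([np.hstack(out[:2]),np.hstack(out[2:])]))
E
```

```text
time: 14.18
ee_pos: [0.4717, -0.1338, 0.2391]
ee_rot: [0.995, -0.101, -0.0, 0.0]
force: [-0.4, -0.1, 0.1]
width: 0.0482
grip_force: 0.0
A [163  31] [136.  10.]
B [329  36] [341.  17.]
C [371 164] [390. 174.]
D [238 215] [230. 234.]
```

View pics/m6.png

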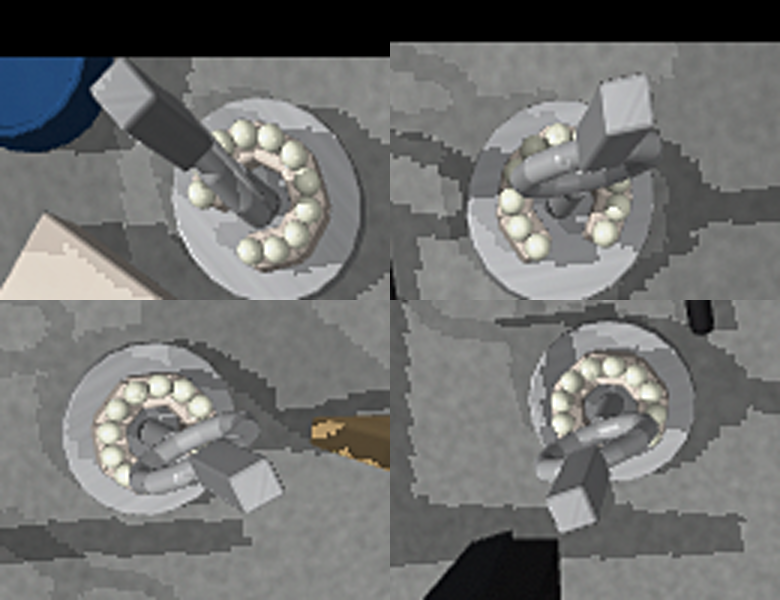

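The crops show all four studs and eyes. The stud-top corners, in mosaic pixels, are A (122,60),(158,95),(133,125),(93,92); B around (608,85)–(648,75); C around (247,512)–(280,488); D around (560,532)–(597,517). The ring runs along edges (122,60)–(158,95) for A, the near-horizontal edges for B and D, and the up-right edges for C.

Run:
```python
from h import *
W=np.load("w6.npy",allow_pickle=True).item()
P=dict(A=(163,31,0,0),B=(329,36,390,0),C=(371,164,0,300),D=(238,215,390,300))
Q=dict(A=[(122,60),(158,95),(93,92),(133,125)],B=[(603,85),(648,75),(612,130),(653,118)],C=[(213,478),(250,456),(247,512),(282,488)],D=[(548,497),(592,485),(562,532),(598,518)])
G=dict(B=[(522,182),(657,150)],C=[(137,485),(250,428)],D=[(543,470),(657,422)])
for k,q in Q.items():
    px,py,ox,oy=P[k]; c=lambda u:plane(W,(px-65+(u[0]-ox)/3,py-50+(u[1]-oy)/3),z)
    z=.134;w=[c(u) for u in q];a=lambda v:np.degrees(np.arctan2(v[1],v[0])).round(1)
    print(k,np.mean(w,0).round(4),a(w[1]-w[0]),a(w[3]-w[2]),a(w[2]-w[0])+0,a(w[3]-w[1]))
    if k in G: z=.071;g=[c(u) for u in G[k]];print("  ring",a(g[1]-g[0]),np.mean(g,0).round(3))
go([.596,-.205,.098],np.radians(-88))
```

```text
A [ 0.6275 -0.0673  0.134 ] -145.1 -140.4 119.4 122.0
B [ 0.5938 -0.2064  0.134 ] -90.3 -86.7 -176.2 179.4
  ring -89.4 [ 0.593 -0.207  0.071]
C [ 0.4769 -0.2256  0.134 ] -69.3 -64.8 -144.5 -144.0
  ring -73.8 [ 0.474 -0.228  0.071]
D [ 0.4526 -0.0929  0.134 ] -85.6 -79.3 -173.2 176.4
  ring -78.1 [ 0.452 -0.093  0.071]
t 14.22 q [ 0.25  0.27 -0.08  1.95  0.03  0.93 -1.61] cmd shift [0.454 0.15  0.47 ] turn [ 0.     0.    -0.151] dyaw 13.6
```

Run:
```python
from h import *
go([.628,-.066,.18],np.radians(-147))
```

```text
t 14.22 q [ 0.25  0.27 -0.08  1.95  0.03  0.93 -1.61] cmd shift [ 0.465 -0.325  0.197] turn [0.    0.    0.505] dyaw -45.4
```

```bash
python3 -m inch '[0.55,0.465,-0.325,0.197,0,0,0.505, 0.55,0.465,-0.325,0.197,0,0,0.505, 0.55,0.465,-0.325,0.197,0,0,0.505, 0.55,0.465,-0.325,0.197,0,0,0.505, 0.55,0.465,-0.325,0.197,0,0,0.505, 0.55,0.465,-0.325,0.197,0,0,0.505, 0.55,0.465,-0.325,0.197,0,0,0.505]';python3 - <<'E'
from h import *
go([.628,-.066,.098],np.radians(-147))
W=ctrl.camera_params("wrist");cv2.imwrite("pics/w7.png",ctrl.camera("wrist")[:,:,::-1]);print(proj(W,[.628,-.066,.134]))
a=ctrl.camera("side")[120:360,160:400,::-1];cv2.imwrite("pics/m7.png",np.hstack([cv2.resize(cv2.imread("pics/w7.png"),(560,420)),cv2.resize(a,(240,420))]))
E
```

```text
time: 15.1
ee_pos: [0.6278, -0.0649, 0.1803]
ee_rot: [0.879, -0.476, 0.0, 0.0]
force: [-0.3, -0.4, 0.1]
width: 0.0482
grip_force: 0.0
t 15.1 q [-0.01  0.57  0.06  1.64 -0.04  0.93 -2.5 ] cmd shift [0.003 0.001 0.274] turn [ 0.    -0.     0.001] dyaw -0.1
[276.39857399 226.7504749 ]
```

View pics/m7.png

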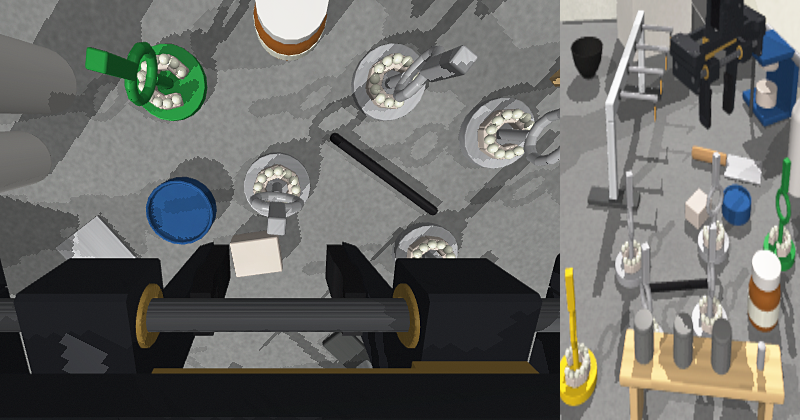

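A's stud top at (276,226) lies exactly where predicted and its ring is parallel to the closing line. Gripping it now.

```bash
python3 -m inch '[0.55,0.003,0.001,0.15,0,0,0, 0.55,0.003,0.001,0.25,0,0,0, 0.55,0.003,0.001,0.274,0,0,0, 0.55,0.003,0.001,0.274,0,0,0, 0.05,0.003,0.001,0.274,0,0,0, 0.05,0.003,0.001,0.274,0,0,0, 0.05,0.003,0.001,0.274,0,0,0, 0.05,0.003,0.001,0.274,0,0,0, 0.05,0.003,0.001,0.274,0,0,0, 0.05,0.003,0.001,0.1,0,0,0, 0.05,0.003,0.001,-0.1,0,0,0, 0.05,0.003,0.001,-0.27,0,0,0]' 40;  python3 - <<'E'
from h import *
d=np.array([.9724,-.2334]);tips=[(.5214,.0826),(.5415,.1662),(.5615,.2498),(.5816,.3334)]
for t in tips: print((np.array(t)+.065*d).round(4),(np.array(t)-.048*d).round(4))
go([*(np.array(tips[3])+.065*d),.26],np.radians(-103.5))
E
```

```text
time: 16.7
ee_pos: [0.6277, -0.0654, 0.2628]
ee_rot: [0.879, -0.476, -0.0, 0.0]
force: [1.1, -0.0, -3.4]
width: 0.0115
grip_force: 39.4
[0.5846 0.0674] [0.4747 0.0938]
[0.6047 0.151 ] [0.4948 0.1774]
[0.6247 0.2346] [0.5148 0.261 ]
[0.6448 0.3182] [0.5349 0.3446]
t 16.7 q [-0.02  0.48  0.07  1.57 -0.04  1.09 -2.5 ] cmd shift [-1.04  -0.746  0.009] turn [ 0.     0.    -0.482] dyaw 43.4
```

```bash
python3 -m inch '[0.05,-0.15,-0.11,0,0,0,-0.05, 0.05,-0.3,-0.22,0,0,0,-0.12, 0.05,-0.45,-0.32,0,0,0,-0.2, 0.05,-0.6,-0.43,0,0,0,-0.28, 0.05,-0.75,-0.54,0,0,0,-0.37, 0.05,-0.9,-0.646,0,0,0,-0.482, 0.05,-0.95,-0.68,0,0,0,-0.482, 0.05,-0.95,-0.68,0,0,0,-0.482, 0.05,-0.95,-0.68,0,0,0,-0.482]'
python3 - <<'E'
from h import *
go([.6448,.3182,.160],np.radians(-103.5))
E
```

```text
time: 17.82
ee_pos: [0.6439, 0.2819, 0.2607]
ee_rot: [0.993, -0.119, 0.0, 0.001]
force: [0.5, -1.3, -3.6]
width: 0.0114
grip_force: 40.0
t 17.82 q [-0.39  0.62 -0.15  1.35  0.09  1.18 -2.35] cmd shift [-0.026 -0.119  0.335] turn [ 0.002 -0.    -0.002] dyaw 0.2
```

```bash
python3 -m inch '[0.05,-0.026,-0.119,0.1,0,0,0, 0.05,-0.026,-0.119,0.22,0,0,0, 0.05,-0.026,-0.119,0.335,0,0,0, 0.05,-0.026,-0.119,0.335,0,0,0, 0.05,-0.026,-0.119,0.335,0,0,0, 0.05,-0.026,-0.119,0.335,0,0,0]'
python3 - <<'E'
from h import *
go([.5349,.3446,.160],np.radians(-103.5))
E
```

```text
time: 18.58
ee_pos: [0.6454, 0.3215, 0.1631]
ee_rot: [0.993, -0.118, 0.001, -0.001]
force: [-0.7, -0.1, -2.8]
width: 0.0116
grip_force: 40.0
t 18.57 q [-0.44  0.74 -0.15  1.38  0.11  1.03 -2.41] cmd shift [-0.376  0.012  0.009] turn [-0.001 -0.002 -0.001] dyaw 0.1
```

```bash
python3 -m inch '[0.05,-0.04,0.01,0.005,0,0,0, 0.05,-0.1,0.012,0.009,0,0,0, 0.05,-0.16,0.012,0.009,0,0,0, 0.05,-0.22,0.012,0.009,0,0,0, 0.05,-0.25,0.012,0.009,0,0,0, 0.05,-0.25,0.012,0.009,0,0,0]'
python3 - <<'E'
from h import *
go([.5349,.3446,.160],np.radians(-103.5))
cv2.imwrite("pics/s8.png",ctrl.camera("side")[:,:,::-1][100:220,200:320])
cv2.imwrite("pics/s8b.png",cv2.resize(cv2.imread("pics/s8.png"),(600,600),interpolation=cv2.INTER_CUBIC))
E
```

```text
time: 19.32
ee_pos: [0.5697, 0.3359, 0.1585]
ee_rot: [0.993, -0.117, 0.0, -0.0]
force: [1.0, -0.1, -2.8]
width: 0.0118
grip_force: 40.0
t 19.32 q [-0.49  0.65 -0.16  1.56  0.12  0.94 -2.49] cmd shift [-0.12  -0.001 -0.005] turn [-0.    -0.     0.001] dyaw -0.1
```

View pics/s8b.png

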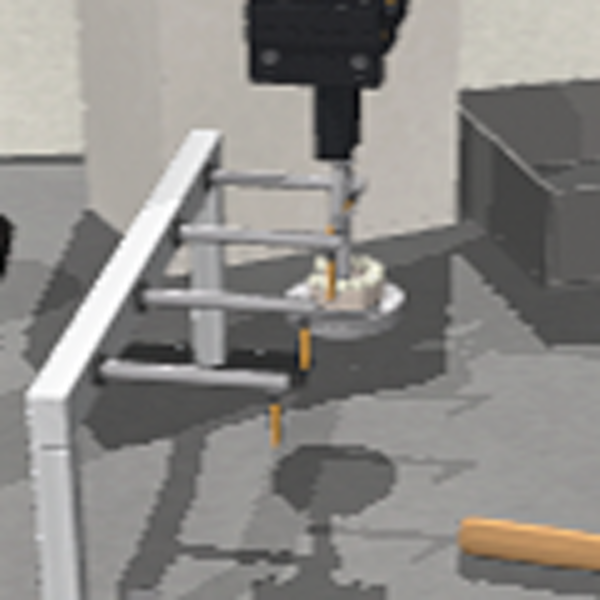

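The crop shows A's eye edge-on at about (345,190), with the peg tip coming through at (362,185). The force is small, so I push on, lower and release.

```bash
python3 -m inch '[0.05,-0.04,0,-0.003,0,0,0, 0.05,-0.08,0,-0.003,0,0,0, 0.05,-0.12,0,-0.003,0,0,0, 0.05,-0.12,0,0.005,0,0,0, 0.05,-0.12,0,0.01,0,0,0, 0.05,-0.12,0,0.01,0,0,0]'
python3 - <<'E'
from h import *
go([.5349,.3446,.156],np.radians(-103.5));print(ctrl.sense()["force"])
E
```

```text
time: 20.12
ee_pos: [0.5349, 0.3444, 0.156]
ee_rot: [0.993, -0.118, -0.0, -0.0]
force: [-6.4, -0.2, 7.7]
width: 0.0115
grip_force: 40.0
t 20.12 q [-0.53  0.61 -0.16  1.63  0.12  0.91 -2.54] cmd shift [-0.    -0.001  0.   ] turn [-0.     0.001 -0.   ] dyaw 0.0
[-6.44369412 -0.1767442   7.66980172]
```

```bash
python3 -m inch '[0.05,0,0,-0.003,0,0,0, 0.05,0,0,-0.003,0,0,0, 0.5,0,0,-0.003,0,0,0, 0.5,0,0,-0.003,0,0,0, 0.5,0,0,-0.003,0,0,0, 0.5,0,0,-0.003,0,0,0, 0.5,0,0,-0.1,0,0,0, 0.5,0,0,-0.2,0,0,0, 0.5,0,0,-0.3,0,0,0, 0.5,0,0,-0.3,0,0,0]'
python3 - <<'E'
from h import *
go([.595,-.206,.18],np.radians(-90))
im=ctrl.camera("side")[:,:,::-1];cv2.imwrite("pics/s9.png",im)
hsv=cv2.cvtColor(im,cv2.COLOR_BGR2HSV);m=cv2.inRange(hsv,(8,110,90),(25,255,255))
n,l,st,c=cv2.connectedComponentsWithStats(m[110:200,230:290])
print([(s.tolist(),(q+[230,110]).round().tolist()) for s,q in zip(st[1:],c[1:]) if s[4]>3])
E
```

```text
time: 21.38
ee_pos: [0.5366, 0.3448, 0.2475]
ee_rot: [0.993, -0.118, 0.002, -0.002]
force: [-0.2, -0.7, 0.9]
width: 0.044
grip_force: 0.0
t 21.38 q [-0.52  0.51 -0.17  1.56  0.1   1.07 -2.52] cmd shift [0.618 1.741 0.221] turn [-0.002 -0.002 -0.15 ] dyaw 13.5
[([40, 31, 1, 7, 7], [270.0, 144.0]), ([35, 42, 2, 7, 11], [266.0, 155.0]), ([30, 56, 2, 8, 16], [260.0, 170.0]), ([24, 71, 2, 8, 14], [255.0, 184.0])]
```

A's flap shows as a vertical 7 px strip at (270,144), as before, so it is shut. Next is B.

```bash
python3 -m inch '[0.5,0.34,0.95,0,0,0,0, 0.5,0.34,0.95,0,0,0,0, 0.5,0.34,0.95,0,0,0,0, 0.5,0.34,0.95,0,0,0,0, 0.5,0.34,0.95,0,0,0,0, 0.5,0.34,0.95,0,0,0,0]';python3 -m inch '[0.5,0.278,0.791,0.1,0,0,-0.15, 0.5,0.278,0.791,0.1,0,0,-0.15, 0.5,0.278,0.791,0.1,0,0,-0.15, 0.5,0.278,0.791,0.1,0,0,-0.15, 0.5,0.278,0.791,0.1,0,0,-0.15, 0.5,0.278,0.791,0.1,0,0,-0.15]'
python3 - <<'E'
from h import *
go([.595,-.206,.098],np.radians(-90))
W=ctrl.camera_params("wrist");im=ctrl.camera("wrist");cv2.imwrite("pics/w10.png",im[:,:,::-1])
for n,X in dict(B=(.595,-.206),C=(.477,-.226),D=(.4535,-.091)).items():
    print(n,proj(W,(*X,.134)).round())
    p=proj(W,(*X,.012));print("  plate pred",p.round())
hsv=cv2.cvtColor(im,cv2.COLOR_RGB2HSV)
m=((hsv[:,:,1]<25)&(hsv[:,:,2]>140)).astype(np.uint8);m[245:]=0
n,l,st,c=cv2.connectedComponentsWithStats(m);print([(s.tolist(),q.round().tolist()) for s,q in zip(st[1:],c[1:]) if s[4]>60])
E
```

```text
time: 22.18
ee_pos: [0.5674, 0.0369, 0.2435]
ee_rot: [0.993, -0.122, -0.001, 0.002]
force: [-0.7, 0.9, -0.8]
width: 0.0443
grip_force: 0.0
time: 22.92
ee_pos: [0.5933, -0.2058, 0.2138]
ee_rot: [1.0, 0.0, -0.001, -0.001]
force: [0.5, -0.1, 0.2]
width: 0.0441
grip_force: 0.0
t 22.93 q [ 0.32  0.53 -0.07  1.62  0.04  1.   -1.34] cmd shift [0.006 0.001 0.386] turn [-0.001  0.001  0.   ] dyaw -0.0
B [279. 210.]
  plate pred [278. 179.]
C [302. 345.]
  plate pred [295. 275.]
D [145. 367.]
  plate pred [185. 292.]
[([237, 36, 62, 67, 3215], [267.0, 69.0]), ([469, 141, 15, 14, 160], [476.0, 147.0]), ([246, 150, 58, 75, 1180], [269.0, 181.0]), ([271, 185, 25, 6, 71], [284.0, 187.0])]
```

```bash
python3 - <<'E'
import cv2,numpy as np
im=cv2.cvtColor(cv2.imread("pics/w10.png"),cv2.COLOR_BGR2GRAY)
print(im[195:226:3,255:305:2])
E
python3 -m inch '[0.5,0.006,0.001,0.15,0,0,0, 0.5,0.006,0.001,0.15,0,0,0]'
python3 - <<'E'
from h import *
im=ctrl.camera("wrist");cv2.imwrite("pics/w11.png",im[:,:,::-1]);W=ctrl.camera_params("wrist");print(proj(W,(.595,-.206,.134)).round())
go([.595,-.206,.098],np.radians(-90))
E
```

```text
[[179 177 176 175 171 168 161 162 166  78  81  83  81  77  76  64 110 110
  109 104 107 108 112  79 135]
 [135 179 129 149 162 174 153 160 157  76  83  82  81  80  78  65 140 136
  135 109 107 102 101 121  76]
 [134 140 188 180 180 179 178 178 155  76  81  81  81  79  79  73 135 121
  182 181 182 189  99  77  78]
 [132 134 133 130 167 173 172 172 129 153 156 155 152 153 151 143 157 174
  175 179  81  75  81  76 123]
 [134 134 134 142 138 127 134 146 168 178 180 176 176 177 176 168 120  66
   81  83  68  73 122 124 125]
 [135 135 135 134 139 134 133 136 177 177 177 176 177 174 174 169 135 139
  134 136 114 117 120 121 116]
 [141 133 136 134 128 133 136 131 181 177 176 178 174 174 177 154 135 138
  139 132 134 118 119 115 116]
 [137 135 134 134 132 135 141 132 187 178 181 172 178 175 172 155 136 142
  139 138 139 121 119 120 118]
 [118 144 143 138 133 141 141 141 129 132 133 131 137 136 139 136 136 132
  138 138 128 136 115 118 123]
 [122 123 118 118 114 119 137 136 138 143 141 142 140 133 140 141 139 133
  132 137 132 131 130 111 116]
 [110 116 119 118 120 125 122 119 113 139 143 134 133 136 134 138 133 130
  130 132 126 129 135 133 128]]
time: 23.22
ee_pos: [0.5934, -0.204, 0.1672]
ee_rot: [1.0, 0.002, -0.003, -0.002]
force: [-0.0, -0.4, 0.2]
width: 0.0442
grip_force: 0.0
[280. 233.]
t 23.27 q [ 0.31  0.58 -0.07  1.65  0.05  0.92 -1.35] cmd shift [0.001 0.004 0.238] turn [-0.001  0.002  0.002] dyaw -0.2
```

B's stud top spans columns 271–285 and rows 204–217, so its centre is (278,211) against (279,210) predicted. Gripping it.

```bash
python3 -m inch '[0.5,0.001,0.002,0.12,0,0,0, 0.5,0.001,0.002,0.21,0,0,0, 0.5,0.001,0.002,0.236,0,0,0, 0.5,0.001,0.002,0.236,0,0,0, 0.05,0.001,0.002,0.236,0,0,0, 0.05,0.001,0.002,0.236,0,0,0, 0.05,0.001,0.002,0.236,0,0,0, 0.05,0.001,0.002,0.236,0,0,0, 0.05,0.001,0.002,0.236,0,0,0, 0.05,0.001,0.002,0.1,0,0,0, 0.05,0.001,0.002,-0.1,0,0,0, 0.05,0.001,0.002,-0.3,0,0,0]' 40; python3 -m inch '[0.05,0,0,0,0,0,0, 0.05,0,0,0,0,0,0]';  python3 - <<'E'
from h import *
go([.6247,.2346,.26],np.radians(-103.5))
E
```

```text
time: 24.78
ee_pos: [0.5946, -0.2082, 0.2604]
ee_rot: [1.0, -0.0, -0.001, -0.0]
force: [1.9, -0.3, -4.3]
width: 0.0114
grip_force: 39.9
time: 25.02
ee_pos: [0.5943, -0.2079, 0.2582]
ee_rot: [1.0, -0.0, -0.002, -0.0]
force: [-0.7, 1.1, -5.6]
width: 0.0113
grip_force: 40.0
t 25.02 q [ 0.32  0.49 -0.07  1.57  0.04  1.09 -1.34] cmd shift [ 0.101 -1.475 -0.005] turn [-0.     0.002  0.15 ] dyaw -13.5
```

```bash
python3 -m inch '[0.05,0.02,-0.2,0,0,0,0.04, 0.05,0.03,-0.4,0,0,0,0.08, 0.05,0.04,-0.6,0,0,0,0.12, 0.05,0.05,-0.8,0,0,0,0.15, 0.05,0.07,-0.95,0,0,0,0.15, 0.05,0.07,-0.95,0,0,0,0.15, 0.05,0.07,-0.95,0,0,0,0.15, 0.05,0.07,-0.95,0,0,0,0.15]'
python3 - <<'E'
from h import *
go([.6247,.2346,.160],np.radians(-103.5))
E
```

```text
time: 26.02
ee_pos: [0.6161, 0.0748, 0.2587]
ee_rot: [0.993, -0.119, -0.001, 0.001]
force: [-0.3, -1.7, -4.3]
width: 0.0116
grip_force: 40.0
t 26.02 q [-0.12  0.47 -0.1   1.59  0.05  1.08 -2.04] cmd shift [-0.097 -0.525  0.328] turn [ 0.001  0.001 -0.002] dyaw 0.1
```

```bash
python3 -m inch '[0.05,-0.04,-0.2,0,0,0,0, 0.05,-0.08,-0.4,0,0,0,0, 0.05,-0.097,-0.525,0,0,0,0, 0.05,-0.097,-0.525,0.1,0,0,0, 0.05,-0.097,-0.525,0.22,0,0,0, 0.05,-0.097,-0.525,0.326,0,0,0, 0.05,-0.097,-0.525,0.326,0,0,0, 0.05,-0.097,-0.525,0.326,0,0,0, 0.05,-0.097,-0.525,0.326,0,0,0]'
python3 - <<'E'
from h import *
go([.5148,.261,.159],np.radians(-103.5))
E
```

```text
time: 27.15
ee_pos: [0.6264, 0.237, 0.1642]
ee_rot: [0.993, -0.118, 0.001, -0.001]
force: [-0.2, -0.5, -5.0]
width: 0.0114
grip_force: 40.0
t 27.15 q [-0.35  0.65 -0.12  1.54  0.09  0.96 -2.3 ] cmd shift [-0.381  0.009  0.016] turn [-0.001 -0.002 -0.   ] dyaw 0.0
```

```bash
python3 -m inch '[0.05,-0.04,0.009,0.005,0,0,0, 0.05,-0.1,0.009,0.009,0,0,0, 0.05,-0.16,0.009,0.009,0,0,0, 0.05,-0.22,0.009,0.009,0,0,0, 0.05,-0.25,0.009,0.009,0,0,0, 0.05,-0.25,0.009,0.009,0,0,0]';python3 - <<'E'
from h import *
go([.5148,.261,.159],np.radians(-103.5))
E
```

```text
time: 27.9
ee_pos: [0.5511, 0.2521, 0.1599]
ee_rot: [0.993, -0.117, 0.0, -0.0]
force: [-0.4, -0.2, -4.6]
width: 0.0119
grip_force: 40.0
t 27.9 q [-0.41  0.56 -0.13  1.72  0.09  0.87 -2.38] cmd shift [-0.125 -0.001  0.003] turn [-0.    -0.     0.001] dyaw -0.1
```

```bash
python3 -m inch '[0.05,-0.04,0,0.002,0,0,0, 0.05,-0.08,0,0.002,0,0,0, 0.05,-0.125,0,0.002,0,0,0, 0.05,-0.125,0,0.008,0,0,0, 0.05,-0.125,0,0.011,0,0,0, 0.05,-0.125,0,0.011,0,0,0]'; python3 -m inch '[0.05,0,0,0,0,0,0, 0.4,0,0,0,0,0,0, 0.4,0,0,0,0,0,0, 0.4,0,0,0,0,0,0, 0.4,0,0,0,0,0,0, 0.4,0,0,-0.1,0,0,0, 0.4,0,0,-0.2,0,0,0, 0.4,0,0,-0.3,0,0,0, 0.4,0,0,-0.3,0,0,0, 0.4,0,0,-0.3,0,0,0]'
cat > f.py <<'E'
from h import *
im=ctrl.camera("side")[:,:,::-1];cv2.imwrite("pics/sf.png",im)
hsv=cv2.cvtColor(im,cv2.COLOR_BGR2HSV);m=cv2.inRange(hsv,(8,110,90),(25,255,255))
n,l,st,c=cv2.connectedComponentsWithStats(m[110:200,230:290])
print("flaps",[(s.tolist(),(q+[230,110]).round().tolist()) for s,q in zip(st[1:],c[1:]) if s[4]>3])
E
python3 - <<'E'
import f
from h import *
go([.477,-.2257,.2],np.radians(-66))
go([.4535,-.091,.2],np.radians(-82))
E
```

```text
time: 28.65
ee_pos: [0.5147, 0.261, 0.1571]
ee_rot: [0.993, -0.118, -0.001, -0.0]
force: [-6.2, -0.3, 6.7]
width: 0.0118
grip_force: 40.0
time: 29.9
ee_pos: [0.5148, 0.2602, 0.2454]
ee_rot: [0.993, -0.118, -0.0, 0.0]
force: [-0.2, -0.3, 0.2]
width: 0.0351
grip_force: 0.0
flaps [([40, 31, 1, 7, 7], [270.0, 144.0]), ([35, 43, 2, 6, 9], [265.0, 155.0]), ([30, 56, 2, 8, 16], [260.0, 170.0]), ([24, 71, 2, 8, 15], [255.0, 184.0])]
t 29.95 q [-0.43  0.41 -0.15  1.72  0.07  1.01 -2.41] cmd shift [0.257 1.603 0.152] turn [ 0.001  0.001 -0.417] dyaw 37.5
t 29.95 q [-0.43  0.41 -0.15  1.72  0.07  1.01 -2.41] cmd shift [0.076 1.185 0.152] turn [ 0.001  0.001 -0.239] dyaw 21.5
```

Flap 2 is shut too. Next is D.

```bash
python3 -m inch '[0.5,0.06,0.95,0,0,0,-0.1, 0.5,0.06,0.95,0,0,0,-0.239, 0.5,0.06,0.95,0,0,0,-0.239, 0.5,0.06,0.95,0,0,0,-0.239, 0.5,0.06,0.95,0,0,0,-0.239, 0.5,0.06,0.95,0,0,0,-0.239, 0.5,0.06,0.95,0,0,0,-0.239, 0.5,0.06,0.95,0,0,0,-0.239]'
python3 - <<'E'
from h import *
go([.4535,-.091,.215],np.radians(-82))
W=ctrl.camera_params("wrist");im=ctrl.camera("wrist");cv2.imwrite("pics/w12.png",im[:,:,::-1])
for n,X in dict(C=(.477,-.226),D=(.4535,-.091)).items():
    print(n,proj(W,(*X,.134)).round(),proj(W,(*X,.012)).round())
cv2.imwrite("pics/t12.png",ctrl.camera("top")[:,:,::-1])
g=cv2.cvtColor(im,cv2.COLOR_RGB2GRAY);p=proj(W,(.4535,-.091,.134)).round().astype(int)
print(g[p[1]-20:p[1]+21:3,p[0]-24:p[0]+25:2])
E
```

```text
time: 30.95
ee_pos: [0.4661, -0.0194, 0.2459]
ee_rot: [0.997, 0.071, -0.0, -0.0]
force: [0.4, -0.1, 0.5]
width: 0.0443
grip_force: 0.0
t 30.95 q [ 0.05  0.22 -0.12  1.99  0.03  0.93 -1.51] cmd shift [-0.075  0.23   0.103] turn [-0.     0.     0.002] dyaw -0.1
C [519. 223.] [446. 191.]
D [359. 227.] [334. 194.]
[[112 109 110  97 119 117 144 148 164 176 143 156 105  95  85  75 101  97
   94  93  90  92  91  89  94]
 [160 152 146 140 127  82  87  90  88  86  80  92  86  95 101 107  94  96
  138  87  95  97  91  86  92]
 [182 206 183 186 115 128  93  94  95  93  91  85 128 114 113 100  91  84
  133 136  85  95  92  92  97]
 [117 155 152 130 120 124 128 101  93  95  94  92  93 140 135 136 133 136
  133 131 134 136 130 135 134]
 [189 193 197 139 122 125 125 125 105  93  95  95  94  90 102 133 137 135
  133 132 131 134 126 130 131]
 [138 137 135 131 131 123 125 124 122 164 159 160 158 158 159 109 132 136
  144 133 129 129 131 136 132]
 [138 137 131 135 142 136 124 124 114 187 187 185 184 186 180 118 136 137
  133 128 134 135 139 137 132]
 [134 134 133 123 131 133 136 124 118 188 187 186 192 179 191 116 139 139
  134 132 127 138 137 132 137]
 [135 138 133 138 144 143 139 135 128 189 187 189 184 190 187  91 141 139
  137 126 135 136 132 132 138]
 [144 133 131 131 136 134 136 134 112 143 141 143 142 139 146 135 130 132
  138 134 133 136 137 136 133]
 [ 91  98  94 146 138 138 136 132 133 138 138 128 132 136 135 141 139 137
  136 132 134 132 131 139 138]
 [ 97  95  96  98  95  97  92 143 144 141 139 136 140 138 134 136 133 136
  136 133 135 141 139 134 132]
 [103  85  15  27  47  80 104  95  94  88 144 136 139 137 141 143 131 131
  133 136 132 134 134 132 138]
 [ 17  20  33  23  22  20  20  19  46 159 141 136 136 137 134 127 133 131
  138 139 133 133 132 128 132]]
```

D's stud top is centred on the prediction at (359,227), with its edges square to the tool.

```bash
python3 -m inch '[0.5,-0.075,0.23,0.103,0,0,0.002, 0.5,-0.075,0.23,0.103,0,0,0.002, 0.5,-0.075,0.23,0.103,0,0,0.002, 0.5,-0.075,0.23,0.103,0,0,0.002]'
python3 - <<'E'
from h import *
go([.4535,-.091,.098],np.radians(-82))
E
```

```text
time: 31.55
ee_pos: [0.4542, -0.0908, 0.2158]
ee_rot: [0.998, 0.069, 0.001, -0.0]
force: [0.7, 0.8, 0.5]
width: 0.0441
grip_force: 0.0
t 31.55 q [ 0.16  0.25 -0.07  2.04  0.02  0.85 -1.35] cmd shift [-0.003  0.001  0.393] turn [-0.    -0.001 -0.001] dyaw 0.1
```

```bash
python3 -m inch '[0.5,-0.003,0.001,0.18,0,0,0, 0.5,-0.003,0.001,0.32,0,0,0, 0.5,-0.003,0.001,0.392,0,0,0, 0.5,-0.003,0.001,0.392,0,0,0, 0.05,-0.003,0.001,0.392,0,0,0, 0.05,-0.003,0.001,0.392,0,0,0, 0.05,-0.003,0.001,0.392,0,0,0, 0.05,-0.003,0.001,0.392,0,0,0, 0.05,-0.003,0.001,0.392,0,0,0, 0.05,-0.003,0.001,0.25,0,0,0, 0.05,-0.003,0.001,0.05,0,0,0, 0.05,-0.003,0.001,-0.14,0,0,0]' 40; python3 -m inch '[0.05,0,0,0,0,0,0, 0.05,0,0,0,0,0,0]';  python3 - <<'E'
from h import *
go([.6047,.151,.26],np.radians(-103.5))
E
```

```text
time: 33.05
ee_pos: [0.4517, -0.0928, 0.2585]
ee_rot: [0.998, 0.068, -0.001, -0.0]
force: [0.4, -0.6, -3.7]
width: 0.0118
grip_force: 40.0
time: 33.3
ee_pos: [0.4513, -0.0927, 0.256]
ee_rot: [0.998, 0.068, -0.001, -0.0]
force: [-0.6, 0.1, -2.8]
width: 0.0116
grip_force: 40.0
t 33.3 q [ 0.17  0.2  -0.07  2.    0.02  0.95 -1.35] cmd shift [ 0.617 -0.735 -0.015] turn [-0.     0.002  0.237] dyaw -21.3
```

```bash
python3 -m inch '[0.05,0.12,-0.14,0,0,0,0.05, 0.05,0.25,-0.3,0,0,0,0.1, 0.05,0.38,-0.45,0,0,0,0.15, 0.05,0.5,-0.6,0,0,0,0.2, 0.05,0.617,-0.735,0,0,0,0.237, 0.05,0.617,-0.735,0,0,0,0.237, 0.05,0.617,-0.735,0.1,0,0,0.237, 0.05,0.617,-0.735,0.2,0,0,0.237, 0.05,0.617,-0.735,0.315,0,0,0.237, 0.05,0.617,-0.735,0.315,0,0,0.237, 0.05,0.617,-0.735,0.315,0,0,0.237, 0.05,0.617,-0.735,0.315,0,0,0.237]';python3 - <<'E'
from h import *
go([.4948,.1774,.159],np.radians(-103.5))
E
```

```text
time: 34.8
ee_pos: [0.6068, 0.1509, 0.1642]
ee_rot: [0.993, -0.118, 0.001, -0.0]
force: [-0.2, 0.5, -2.9]
width: 0.0119
grip_force: 40.0
t 34.8 q [-0.24  0.58 -0.1   1.67  0.07  0.9  -2.18] cmd shift [-0.384  0.001  0.016] turn [-0.001 -0.001 -0.   ] dyaw 0.0
```

```bash
python3 -m inch '[0.05,-0.04,0.001,0.005,0,0,0, 0.05,-0.1,0.001,0.009,0,0,0, 0.05,-0.16,0.001,0.009,0,0,0, 0.05,-0.22,0.001,0.009,0,0,0, 0.05,-0.25,0.001,0.009,0,0,0, 0.05,-0.25,0.001,0.009,0,0,0]';python3 - <<'E'
from h import *
go([.4948,.1774,.159],np.radians(-103.5))
E
```

```text
time: 35.55
ee_pos: [0.5325, 0.1684, 0.1605]
ee_rot: [0.993, -0.117, 0.0, -0.0]
force: [-0.2, -0.0, -3.3]
width: 0.0118
grip_force: 40.0
t 35.55 q [-0.3   0.48 -0.12  1.84  0.07  0.82 -2.26] cmd shift [-0.129  0.     0.005] turn [-0. -0.  0.] dyaw -0.0
```

```bash
python3 -m inch '[0.05,-0.04,0,0.004,0,0,0, 0.05,-0.08,0,0.004,0,0,0, 0.05,-0.129,0,0.004,0,0,0, 0.05,-0.129,0,0.01,0,0,0, 0.05,-0.129,0,0.013,0,0,0, 0.05,-0.129,0,0.013,0,0,0]'; python3 -m inch '[0.05,0,0,0,0,0,0, 0.4,0,0,0,0,0,0, 0.4,0,0,0,0,0,0, 0.4,0,0,0,0,0,0, 0.4,0,0,0,0,0,0, 0.4,0,0,-0.1,0,0,0, 0.4,0,0,-0.2,0,0,0, 0.4,0,0,-0.3,0,0,0, 0.4,0,0,-0.3,0,0,0, 0.4,0,0,-0.3,0,0,0]'
python3 - <<'E'
import f
from h import *
go([.477,-.2257,.215],np.radians(-66))
E
```

```text
time: 36.3
ee_pos: [0.4956, 0.1771, 0.1564]
ee_rot: [0.993, -0.118, 0.0, -0.0]
force: [-0.6, 0.2, -0.2]
width: 0.0115
grip_force: 40.0
time: 37.55
ee_pos: [0.4949, 0.1769, 0.2455]
ee_rot: [0.993, -0.118, -0.0, 0.0]
force: [-0.4, 0.3, -0.6]
width: 0.0354
grip_force: 0.0
flaps [([40, 31, 1, 7, 7], [270.0, 144.0]), ([35, 42, 2, 8, 11], [266.0, 156.0]), ([30, 56, 2, 8, 15], [261.0, 169.0]), ([24, 71, 2, 7, 13], [255.0, 184.0])]
t 37.6 q [-0.32  0.32 -0.13  1.85  0.05  0.97 -2.28] cmd shift [0.256 1.318 0.102] turn [ 0.     0.001 -0.417] dyaw 37.5
```

```bash
python3 -m inch '[0.5,0.2,0.95,0,0,0,-0.417, 0.5,0.2,0.95,0,0,0,-0.417, 0.5,0.2,0.95,0,0,0,-0.417, 0.5,0.2,0.95,0,0,0,-0.417, 0.5,0.2,0.95,0,0,0,-0.417, 0.5,0.2,0.95,0,0,0,-0.417, 0.5,0.2,0.95,0,0,0,-0.417, 0.5,0.2,0.95,0,0,0,-0.417]'
python3 - <<'E'
from h import *
go([.477,-.2257,.215],np.radians(-66))
W=ctrl.camera_params("wrist");im=ctrl.camera("wrist");cv2.imwrite("pics/w13.png",im[:,:,::-1])
p=proj(W,(.477,-.2257,.134)).round().astype(int);print(p)
g=cv2.cvtColor(im,cv2.COLOR_RGB2GRAY)
print(g[p[1]-20:p[1]+21:3,p[0]-24:p[0]+25:2])
E
```

```text
time: 38.6
ee_pos: [0.4871, -0.1122, 0.2457]
ee_rot: [0.978, 0.209, -0.0, -0.0]
force: [0.2, 0.9, 0.7]
width: 0.0442
grip_force: 0.0
t 38.6 q [ 0.22  0.28 -0.09  1.92  0.03  0.95 -1.04] cmd shift [-0.186  0.332  0.102] turn [-0.001  0.     0.002] dyaw -0.2
[391 263]
[[230 182 171 127 133  99 105 104 101  99  99 111 109 115  80  76  74  80
   76 130 125 122 112 116 120]
 [172 180 159 112 118 126 101 104 105 102  98 114 113  80  78  84  80  78
   74  78  77  83  73  80 121]
 [131 129 129 117 119 118 123 110 104 105 103 102  76  88 177 167 165 160
   80  78  81  81  81  81  78]
 [135 136 131 113 117 118 118 118 116 104 106 105 105  95  76  84 176 168
  166 154  78  95 122  74  76]
 [133 137 133 127 115 118 118 118 117 126 103 106 105 104 111  71  78  78
   76  77  82  82  77  83 133]
 [134 134 137 133 137 123 118 119 119 116 201  23  33  33  33  36  28  30
   30  29  30  30  31  29  30]
 [134 136 132 135 134 139 108 118 119 114  53  26  29  27  27  25  26  27
   26  25  25  27  27  27  26]
 [141 144 145 133 126 130 141 107 118 140   4  29  29  28  26  28  27  26
   26  26  25  28  27  27  27]
 [ 18 114 136 136 135 137 134 136  99 197  10  28  28  29  27  26  26  26
   27  27  27  26  28  26  27]
 [ 26  21  90 137 132 131 138 133 133 142  19  29  30  28  27  29  28  27
   26  26  27  26  26  25  27]
 [ 28  26  23  38 143 132 131 133 136 153  24  29  28  29  29  28  29  28
   26  26  27  26  26  28  27]
 [ 27  26  26  26  26 136 132 134 134 117  26  29  30  28  29  28  29  29
   29  26  27  26  27  25  27]
 [ 27  29  26  28  26  18 150 138 144  82  27  28  29  28  28  29  28  29
   27  28  28  27  27  27  25]
 [ 27  26  27  25  27  26  21  89 143  46  28  28  26  18  25  28  28  30
   28  29  29  27  27  29  28]]
```

Most of the stud is behind the finger from here, but it sits where expected. I move over it and check again before descending.

```bash
python3 -m inch '[0.5,-0.186,0.332,0.1,0,0,0.002, 0.5,-0.186,0.332,0.1,0,0,0.002, 0.5,-0.186,0.332,0.1,0,0,0.002, 0.5,-0.186,0.332,0.1,0,0,0.002, 0.5,-0.186,0.332,0.1,0,0,0.002]'
python3 - <<'E'
from h import *
go([.477,-.2257,.098],np.radians(-66))
W=ctrl.camera_params("wrist");im=ctrl.camera("wrist");cv2.imwrite("pics/w14.png",im[:,:,::-1])
p=proj(W,(.477,-.2257,.134)).round().astype(int);print(p,proj(W,(.477,-.2257,.012)))
g=cv2.cvtColor(im,cv2.COLOR_RGB2GRAY)
print(g[p[1]-21:p[1]+22:3,p[0]-24:p[0]+25:2])
E
```

```text
time: 39.28
ee_pos: [0.4775, -0.2257, 0.2165]
ee_rot: [0.978, 0.208, 0.0, -0.0]
force: [-0.2, 0.6, 0.3]
width: 0.0441
grip_force: 0.0
t 39.27 q [ 0.39  0.36 -0.04  1.88  0.01  0.9  -0.81] cmd shift [-0.002 -0.     0.395] turn [-0.    -0.001  0.   ] dyaw -0.0
[279 213] [278.37573572 181.45652188]
[[171 138 139 123  91  67  99 105 102 168 159 159 154 178 179 185 194 173
  173 172 144 134 107 104 120]
 [176 125 164 167 162 160 154 141 129 113 114  97  95  97  98 106 138 146
  161 160 129 101  97  78  67]
 [149 170 156 166  83 172 184 207 189 180 109 100  99  99  96  96  73  94
   96 119 103 104 104 112  73]
 [130 155 181 178  94 130 154 165 168 155 108 100  98 100  98  97  86 121
  116 114 103 103 103 107  91]
 [128 126 122 178 173 174 175 173 176 123 107 100 100 100  99  99  98 110
  102  86 132 105 110  87  91]
 [126 126 129 128 118 179 174 167 167 133 156 142 136 110 100  91  89 118
  173 177 125  92  89  87  88]
 [120 120 120 121 120 127 124 122 128 131 173 176 172 172 173 173 177  73
   82  86  90  92  92  91  86]
 [130 132 128 121 124 126 128 123 120 111 176 173 174 171 175 164 180  65
   86  89  89  83  85 137  80]
 [124 126 129 129 119 124 129 132 128 145 173 173 174 173 167 176 161 130
  132 131 124 122 124 125 123]
 [121 120 122 122 125 121 121 121 119 179 175 176 170 172 173 170 140 134
  131 131 126 129 126 128 131]
 [129 128 128 124 126 127 125 125 125 122 129 127 123 119  90 124 113 132
  135 137 128 128 124 124 126]
 [127 125 128 125 129 127 125 124 128 123 122 125 124 129 125 130 130 132
  129 129 123 128 128 123 125]
 [107 127 126 127 128 120 123 124 127 131 134 131 121 119 121 126 122 130
  132 131 128 131 131 130 131]
 [114 111 121 124 123 125 118 120 130 128 128 126 125 131 125 129 126 127
  128 127 125 130 128 131 128]
 [113 113 134 125 124 128 129 129 124 130 126 128 130 126 125 124 128 130
  134 128 123 132 135 130 120]]
```

C's stud top is centred at about (281,214), turned roughly 9° from the tool, so I add that turn and grip.

```bash
python3 -m inch '[0.5,0,0.003,0.15,0,0,0.09, 0.5,0,0.003,0.32,0,0,0.09, 0.5,0,0.003,0.394,0,0,0.09, 0.5,0,0.003,0.394,0,0,0.09, 0.05,0,0.003,0.394,0,0,0.09, 0.05,0,0.003,0.394,0,0,0.09, 0.05,0,0.003,0.394,0,0,0.09, 0.05,0,0.003,0.394,0,0,0.09, 0.05,0,0.003,0.394,0,0,0.09, 0.05,0,0.003,0.25,0,0,0.09, 0.05,0,0.003,0.05,0,0,0.09, 0.05,0,0.003,-0.14,0,0,0.09]' 40; python3 -m inch '[0.05,0,0,0,0,0,0, 0.05,0,0,0,0,0,0]';  python3 - <<'E'
from h import *
go([.5846,.0674,.26],np.radians(-103.5))
E
```

```text
time: 40.83
ee_pos: [0.4762, -0.2282, 0.2593]
ee_rot: [0.991, 0.137, -0.001, -0.0]
force: [1.2, -0.3, -4.4]
width: 0.0115
grip_force: 39.5
time: 41.08
ee_pos: [0.4758, -0.228, 0.2567]
ee_rot: [0.991, 0.137, -0.001, -0.001]
force: [0.3, 0.8, -5.0]
width: 0.0116
grip_force: 39.9
t 41.08 q [ 0.36  0.31 -0.    1.84  0.    0.99 -0.94] cmd shift [ 0.616 -0.849 -0.011] turn [-0.001  0.002  0.325] dyaw -29.2
```

```bash
python3 -m inch '[0.05,0.12,-0.16,0,0,0,0.06, 0.05,0.24,-0.33,0,0,0,0.12, 0.05,0.36,-0.5,0,0,0,0.2, 0.05,0.48,-0.66,0,0,0,0.26, 0.05,0.6,-0.82,0,0,0,0.325, 0.05,0.616,-0.849,0,0,0,0.325, 0.05,0.616,-0.849,0,0,0,0.325, 0.05,0.616,-0.849,0.1,0,0,0.325, 0.05,0.616,-0.849,0.2,0,0,0.325, 0.05,0.616,-0.849,0.317,0,0,0.325, 0.05,0.616,-0.849,0.317,0,0,0.325, 0.05,0.616,-0.849,0.317,0,0,0.325]';python3 - <<'E'
from h import *
go([.4747,.0938,.159],np.radians(-103.5))
E
```

```text
time: 42.58
ee_pos: [0.5862, 0.0654, 0.1639]
ee_rot: [0.993, -0.118, 0.0, 0.0]
force: [0.7, 0.2, -3.7]
width: 0.0115
grip_force: 40.0
t 42.58 q [-0.16  0.52 -0.04  1.76  0.03  0.85 -2.02] cmd shift [-0.383 -0.005  0.016] turn [ 0.    -0.    -0.001] dyaw 0.1
```

```bash
python3 -m inch '[0.05,-0.04,-0.005,0.005,0,0,0, 0.05,-0.1,-0.005,0.009,0,0,0, 0.05,-0.16,-0.005,0.009,0,0,0, 0.05,-0.22,-0.005,0.009,0,0,0, 0.05,-0.25,-0.005,0.009,0,0,0, 0.05,-0.25,-0.005,0.009,0,0,0]';python3 - <<'E'
from h import *
go([.4747,.0938,.159],np.radians(-103.5))
E
```

```text
time: 43.32
ee_pos: [0.5131, 0.0861, 0.1611]
ee_rot: [0.993, -0.117, 0.0, -0.0]
force: [-0.1, 0.3, -3.9]
width: 0.0115
grip_force: 40.0
t 43.33 q [-0.21  0.42 -0.05  1.94  0.03  0.77 -2.09] cmd shift [-0.13   0.005  0.007] turn [-0.    -0.001  0.   ] dyaw -0.0
```

```bash
python3 -m inch '[0.05,-0.04,0,0.006,0,0,0, 0.05,-0.08,0.003,0.006,0,0,0, 0.05,-0.13,0.003,0.006,0,0,0, 0.05,-0.13,0.003,0.012,0,0,0, 0.05,-0.13,0.003,0.015,0,0,0, 0.05,-0.13,0.003,0.015,0,0,0]'; python3 -m inch '[0.05,0,0,0,0,0,0, 0.4,0,0,0,0,0,0, 0.4,0,0,0,0,0,0, 0.4,0,0,0,0,0,0, 0.4,0,0,0,0,0,0, 0.4,0,0,-0.1,0,0,0, 0.4,0,0,-0.2,0,0,0, 0.4,0,0,-0.3,0,0,0, 0.4,0,0.4,-0.3,0,0,0, 0.4,0,0.8,-0.3,0,0,0, 0.4,0,0.8,-0.3,0,0,0, 0.4,0,0.8,-0.3,0,0,0]'
python3 - <<'E'
import f
from h import *
s=cv2.imread("pics/sf.png")
t=ctrl.camera("top")[:,:,::-1]
a=cv2.resize(s[100:360,190:400],(420,520),interpolation=cv2.INTER_CUBIC);b=cv2.resize(t[180:300,100:280],(375,250),interpolation=cv2.INTER_CUBIC);c=cv2.resize(t[130:300,300:450],(238,270))
r=np.zeros((520,375,3),np.uint8);r[:250]=b;r[250:,:238]=c
cv2.imwrite("pics/fin.png",np.hstack([a,r]))
E
```

```text
time: 44.08
ee_pos: [0.4743, 0.0941, 0.1566]
ee_rot: [0.993, -0.118, -0.001, 0.0]
force: [-6.7, -0.3, 10.0]
width: 0.0115
grip_force: 40.0
time: 45.58
ee_pos: [0.4182, -0.1417, 0.2461]
ee_rot: [0.993, -0.118, 0.0, 0.0]
force: [0.8, -0.4, -0.1]
width: 0.0356
grip_force: 0.0
flaps [([40, 31, 1, 7, 7], [270.0, 144.0]), ([35, 42, 2, 8, 11], [266.0, 156.0]), ([30, 56, 2, 8, 15], [261.0, 169.0]), ([24, 71, 2, 7, 14], [254.0, 184.0])]
```

View pics/fin.png

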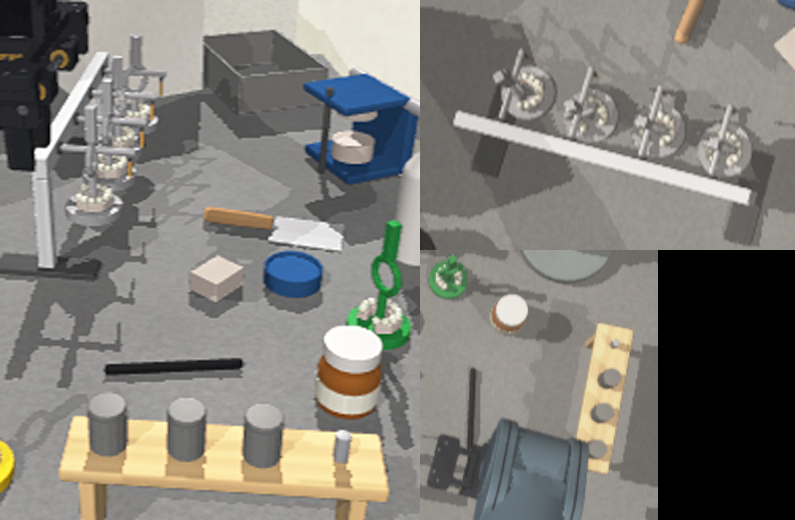

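All four carriers hang on their own pegs behind shut flaps, and the three caps are seated on the stand. I let things settle, then check for motion and hand in.

```bash
python3 -m inch '[0.4,0,0,0,0,0,0, 0.4,0,0,0,0,0,0, 0.4,0,0,0,0,0,0, 0.4,0,0,0,0,0,0, 0.4,0,0,0,0,0,0, 0.4,0,0,0,0,0,0, 0.4,0,0,0,0,0,0, 0.4,0,0,0,0,0,0, 0.4,0,0,0,0,0,0, 0.4,0,0,0,0,0,0, 0.4,0,0,0,0,0,0, 0.4,0,0,0,0,0,0]' >/dev/null
python3 - <<'E'
import f
from h import *
a=ctrl.camera("side");[ctrl.camera("top") for _ in range(5)];b=ctrl.camera("side")
d=cv2.absdiff(a,b).max(2)[100:220,210:290];print(d.max(),(d>40).sum())
print(ctrl.sense()["force"]);print(ctrl.sign_off())
E
```

```text
flaps [([40, 31, 1, 7, 7], [270.0, 144.0]), ([35, 42, 2, 8, 11], [266.0, 156.0]), ([30, 56, 2, 8, 15], [261.0, 169.0]), ([24, 71, 2, 7, 14], [254.0, 184.0])]
14 0
[-0.68040794 -0.31301695 -1.36227822]
the job is handed in; nothing more can be done
None
```

I handed the job in: all four carriers hang on their own pegs behind shut flaps, the three caps that were there stand seated on the cap stand, and the other things on the bench look untouched (no verdict was shown).

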